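# Ready the steamer: clip in the probe, then fit the knob and hold it pressed

### The job

Get the washed steamer base ready to start: first push the steel probe rod down past the red sprung jaw until it sits fully home in both forks of its clip with the jaw closed over it, and let go of it. Then turn the red knob to match the D-shaped shaft, push it fully onto the shaft, and keep your fingers on it, pressing it right down against the shaft's spring: finish while still holding it pressed. Leave the other things on the counter where they are.

Things in the scene. Friction and masses are not known exactly. Their poses are not given: they have to be found in the camera images.
- probe_grip (a point): centre of the probe's black grip (36 long x 14 wide x 34 high, flat sides, orange band). Through it runs a straight steel rod, 10 in diameter, 164 long, its axis 9 mm below this point. x along the rod, y across the 14 mm width, z up; both ends are alike. About 0.11 kg. It stands on the counter on its grip, rod level.
- clip_seat (a point): where the middle of the rod's axis lies when the rod is fully home in the clip, 40 mm above the steamer's top. x along the seated rod (the probe may point either way), y across, z up.
- clip: aluminium probe clip on the steamer; origin 40 mm below the seat, same axes. Two forks at x = +-38 mm, 8 thick, 68 free between them; slot 13 wide (y +-6.5). Each has a tall prong on the +y side, to 28 mm above the seat, flaring outwards over its last 10 mm, and a short one on the -y side. Between the forks only a 6 mm hinge pin, 32 mm below the seat.
- jaw (a joint): opening of the red sprung jaw, rad: 0 shut (start), about 0.15 as the rod passes, 0.5 wide open. Its two noses, just outside the forks (x = +-47.5), rise to 26 mm above the seat and slope from -y down over the slot to just above the seated rod. Pushing the rod down on them (about 6 to 12 N) opens it towards -y; it springs shut over the rod.
- knob_center (a point): centre of the red bar knob (44 long x 26 wide x 36 high), which stands on its open underside. x along its length towards the white mark on top, z up; the flat of its D-bore is on that +x side. Grip it over the 26 mm width. Bore 13.6 in diameter, flat 3.3 from the axis, 18 deep from below: its roof lies at this point. About 0.05 kg.
- shaft_tip (a point): top centre of the brass D-shaft, 25 mm above a round black bezel (60 in diameter, 10 high) on the steamer's top. Diameter 12, flat 2.5 from the axis, top 3 mm tapered. x points to the flat side, as does the bezel's white mark; z up. It does not turn. Knob fully on: its centre lies at this point, its x along this x, its rim 7 mm above the bezel.
- spindle (a joint): how far the D-shaft is pressed down against its spring, m: 0 up (start), 0.005 fully down. Takes 4 N to start and 9 N at the stop; springs up when released.
- steamer: white steamer base, fixed, 410 x 340 mm, top 50 mm above the counter; origin on the counter 120 mm in from its front edge, mid-width; x points to its rear (round steam seat), y to its left. Clip and shaft stand on its front part.
- trays: stack of three clear plastic trays, 212 x 212 x 175 high; origin under its centre. Leave alone.
- lid: stainless steamer lid, 200 in diameter, 76 high; origin under its centre. Leave alone.
- colander: red plastic colander bowl, 200 in diameter, 90 high; origin under its centre. Leave alone.
- bowl: cobalt salsa bowl, 110 in diameter, 50 high; origin under its centre. Leave alone.
- masher: wooden bean masher lying along its x, 240 long, 70 wide, 70 high; origin under its middle. Leave alone.
- jar: spice jar, 48 in diameter, 85 high; origin under its centre. Leave alone.
- spoon: wooden spoon lying along its x, 240 long. Leave alone.
Mind the look-alikes: they are no part of the job. Several things look just like the part that bears knob_center: the one meant starts farthest from the robot's base.

How it is judged:
On the way, in this order (a step that is already met when the one before it is completed fails the run):
1. the probe rod sits fully home in the clip, jaw closed over it, and is let go (z of probe_grip in the frame of clip_seat between 0.005 and 0.012 m and horizontal distance between probe_grip and clip_seat below 0.02 m and angle between the x axis of probe_grip and the x axis of clip_seat, either way round below 0.08 rad and value of joint jaw below 0.06 rad and contact force between the fingers and probe below 0.1 N), for 0.2 s.
2. the knob is pushed fully onto the D-shaft (distance between knob_center and shaft_tip below 0.004 m and angle between the x axis of knob_center and the x axis of shaft_tip, either way round below 0.35 rad and angle between knob_center's own z axis and vertical below 0.12 rad), for 0.1 s.
At the end, for the whole second after the job is handed in: Probe in the clip: grip centre 5-12 mm above the seat, within 20 mm sideways, rod within 0.08 rad of the slot, jaw under 0.06 rad. Knob on the shaft: centre within 4 mm of the tip, x within 0.35 rad, tilt under 0.12 rad; fingers on it with over 1 N keep the shaft down 3.5 mm or more (all of step 2 and z of probe_grip in the frame of clip_seat between 0.005 and 0.012 m and horizontal distance between probe_grip and clip_seat below 0.02 m and angle between the x axis of probe_grip and the x axis of clip_seat, either way round below 0.08 rad and value of joint jaw below 0.06 rad and value of joint spindle above 0.0035 m and contact force between the fingers and knob above 1 N); the arm keeps its last pose, push and grip.
It fails at once if a bystander is moved more than 25 mm (distance of any of trays, lid, colander, bowl, masher, jar, spoon from where it was at the start of the episode above 0.025 m).
It also fails if it takes over 67 s, if anything falls off the work surface, if the arm or the gripper's body presses on something with over 40 N, if the wrist force passes 120 N, or if a joint passes its speed limit or range.

### The arm

A 6-joint arm with a two-finger parallel gripper is mounted at the origin on the work surface. World frame = base frame: x ahead of the robot, y to its left, z up, the work surface at z = 0. Lengths are in m, angles in rad, forces in N, time in s.
With the tool pointing down it reaches from about 0.375 to 0.9 m from the base axis. Payload 3.1 kg.
Tool frame: the origin (TCP) lies at the very end of the fingers, on their centre line; the grasp point (between the pads) lies 19 mm behind it; z points along the fingers, y is the direction in which the jaws open and shut (so a half turn about z gives the same grasp; the last joint's range is limited). The gripper opens to 85 mm and grips with 20 to 120 N. Pads are 22 mm wide; open, the fingers measure 114 mm over their backs; the gripper's body (76 mm by 85 mm) begins 54 mm behind the grasp point. The pads swing forward as they close: fully open they stand 13 mm farther back than shut.
Start: joints at [0.983, 0.527, 1.433, -0, 1.181, -0.178], TCP at [0.249, 0.573, 0.207] pointing down, gripper open.
Joint ranges: [-3.08, 3.08], [-0.75, 2.2], [0.22, 2.44], [-1.43, 4.57], [0, 2.65], [-2.85, 2.85]. Speed limits (rad/s): [2.79, 2.79, 3.14, 3.14, 3.14, 3.14].

### API

Orientations are given as a unit quaternion [x, y, z, w].
In Python, from rig import ctrl gives the robot as it stands.
- The arm moves only by the tool apply_moves, never from a script. Its argument "targets" is text: rows parted by semicolons, each of 7 numbers parted by spaces: the opening, from 0 (shut) to 1 (fully open), then the shift along the tool's x, y, z in units of 50 mm (1.0 is 50 mm), then the turn, a rotation vector about the tool's x, y, z in units of 6 degrees (1.0 is 6 degrees). In form: jaw dx dy dz wx wy wz; .... A call has 1 to 10 rows; each row shifts and turns the pose as measured when the row begins, along the tool's axes as they then stand; what a row does not reach is not made up. A row lasts 1/10 s, in which the tool goes at most 50 mm and 8.59 degrees, less where a joint would pass 70% of its speed; a pose out of reach is approached as far as the arm can. A call is refused whole if a number of a shift passes 1 or a number of a turn 1, either way. A call with a gripper value outside its range is refused whole. The fingers move at their own pace and stop on an object; "squeeze" is the grip in N (left out, the last holds). Time passes only in rows, so rows that do not move let the fingers close. It gives the time, the measured TCP pose, the force and the opening at its end, in the units of the state.
- ctrl.state(): the state, without advancing time (a new reading comes with each control period).
- ctrl.read_camera(name): name is "scene" or "side" or "wrist"; returns a dict with "color" (384x512x3 uint8, red, green, blue), "fx", "fy", "cx", "cy" (pixels), "R" (3x3) and "t" (3): a world point X has camera coordinates R X + t; the wrist camera has in their place "tool_from_camera" (4x4, takes a point from camera to tool coordinates, whose origin is the TCP and whose axes are the flange's). Camera axes: x right, y down, z forward; pixel columns grow to the right and rows downward; lengths in m; the calibration is good to about 2 mm. The wrist camera is an equidistant fisheye: a pixel r from the principal point sees the ray r / f radians off the axis. A picture is of the moment at which its call begins: read the wrist's pose just before it. There is no depth.
- ctrl.job_done(): hands the job in, once; it reports no verdict.
The state is a dict: "t": time; "q": joint angles; "dq": joint speeds; "tau": joint torques, N m; "ee_pos": TCP position; "ee_rot": TCP orientation; "force": force on the tool from outside, world axes, zero at the start; "ft_torque": the same for the moment, N m; "finger_gap": finger opening in m.
Only numpy, scipy, OpenCV 4.12 (cv2) and the standard library are available. Lean on these libraries where they do the work, as an engineer would, in place of code of your own. Each camera call takes 0.05 s, during which the arm holds its last target.

## Working session

There is one attempt and no reset: what is moved stays moved. The work goes in short steps, Python scripts to look and compute and a tool call to move; the robot and the scene stay as the last step left them, time stands still between calls to the robot, and variables do not carry over. Pictures are saved under pics/ and viewed, and the job is handed in when it is done.

Besides the shell and the picture viewer there is one more tool, called after ">>>" in YAML: its name, and indented under it one key for each argument. apply_moves: Moves the arm, as the interface text tells. Its arguments: {"type":"object","properties":{"targets":{"type":"string"},"squeeze":{"type":"number"}},"required":["targets"]}

```bash
ls; mkdir -p pics; python3 - <<'E'
from rig import ctrl
import cv2,json
s=ctrl.state();print({k:s[k] for k in('t','q','ee_pos','ee_rot','force','finger_gap')})
for n in('scene','side','wrist'):
    c=ctrl.read_camera(n);cv2.imwrite(f'pics/{n}0.png',c['color'][:,:,::-1])
    print(n,{k:(v.tolist() if hasattr(v,'tolist') else v) for k,v in c.items() if k!='color'})
E
```

```text
pics
{'t': 0.0, 'q': array([ 9.82472815e-01,  5.28440537e-01,  1.43389074e+00,  2.64247604e-05,
        1.18139567e+00, -1.78515089e-01]), 'ee_pos': array([0.24856869, 0.57261988, 0.20635309]), 'ee_rot': array([ 2.03478184e-01,  9.79078899e-01, -9.85089053e-04, -4.10542607e-04]), 'force': array([0.1651936 , 0.63139155, 0.35915764]), 'finger_gap': 0.08537612534476485}
scene {'fx': 439.1547711344417, 'fy': 439.1547711344417, 'cx': 252.30536810447595, 'cy': 191.9154618186658, 'R': [[0.5384380780702791, 0.8426591820693587, -0.003152611327682617], [0.5445836069924365, -0.35082538595182466, -0.7618072220495555], [-0.6430498667125994, 0.40846915605214645, -0.647796123386792]], 't': [-0.24403795348598703, -0.2345659883397215, 1.8076147694174034]}
side {'fx': 441.58029647231547, 'fy': 441.58029647231547, 'cx': 257.4582746013095, 'cy': 193.30682778303577, 'R': [[-0.7011035921824087, -0.7129304667958123, -0.013561067186175897], [-0.48901305677160317, 0.494568127693364, -0.7185183347533824], [0.5189604834048696, -0.4971242466267218, -0.6953757977381717]], 't': [0.34231355489035487, 0.3466576900153223, 1.2308194907957932]}
wrist {'fx': 297.3186396354542, 'fy': 297.3186396354542, 'cx': 254.33469465946132, 'cy': 191.17944400602735, 'tool_from_camera': [[-0.0004123772816346566, -0.9594918627162252, -0.28173603838757466, 0.07080740286153499], [0.9999992968477577, -8.241928417888893e-05, -0.0011830093199211523, -0.0006659174987008187], [0.0011118673333706103, -0.2817363281304152, 0.9594912220352114, -0.16750072632752827], [0.0, 0.0, 0.0, 1.0]]}
```

View pics/scene0.png

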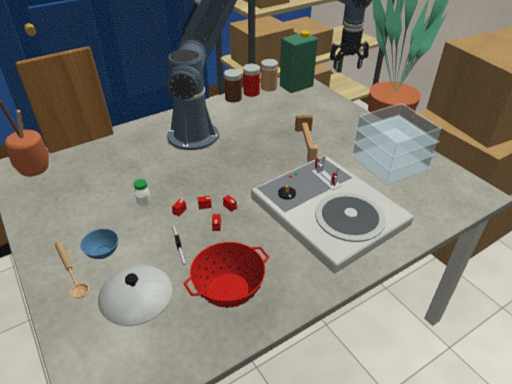

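View pics/side0.png

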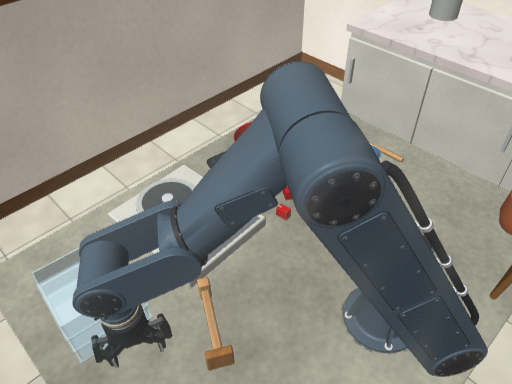

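View pics/wrist0.png

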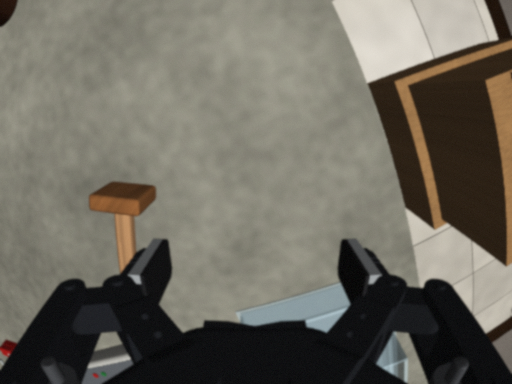

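The scene view shows four red knobs near (179,207), (204,202), (230,202) and (216,222), and the probe near (178,245). The shaft is at (287,192) and the clip at (327,172). In the side view the arm hides most of this.

```bash
cat > h.py <<'E'
import numpy as np,cv2
from rig import ctrl
from scipy.spatial.transform import Rotation as Ro
def grab(n,f=None):
    s=ctrl.state();c=ctrl.read_camera(n)
    if f: cv2.imwrite(f'pics/{f}.png',c['color'][:,:,::-1])
    return s,c
def ray(s,c,u,v):
    x=(u-c['cx'])/c['fx'];y=(v-c['cy'])/c['fy']
    if 'R' in c:
        R=np.array(c['R']);t=np.array(c['t']);d=R.T@np.array([x,y,1]);o=-R.T@t
    else:
        r=np.hypot(x,y);k=np.sin(r)/r if r>1e-9 else 1
        T=np.array(c['tool_from_camera']);Rt=Ro.from_quat(s['ee_rot']).as_matrix()
        d=Rt@T[:3,:3]@np.array([x*k,y*k,np.cos(r)]);o=Rt@T[:3,3]+np.array(s['ee_pos'])
    return o,d/np.linalg.norm(d)
def onz(s,c,u,v,z):
    o,d=ray(s,c,u,v);return o+d*(z-o[2])/d[2]
def proj(s,c,X):
    X=np.array(X,float)
    if 'R' in c:
        p=np.array(c['R'])@X+np.array(c['t']);return c['fx']*p[0]/p[2]+c['cx'],c['fy']*p[1]/p[2]+c['cy']
    T=np.array(c['tool_from_camera']);Rt=Ro.from_quat(s['ee_rot']).as_matrix()
    p=Rt.T@(X-s['ee_pos']);p=T[:3,:3].T@(p-T[:3,3])
    th=np.arctan2(np.hypot(p[0],p[1]),p[2]);a=np.arctan2(p[1],p[0]);
    return c['fx']*th*np.cos(a)+c['cx'],c['fy']*th*np.sin(a)+c['cy']
def tri(rs):
    A=np.zeros((3,3));b=np.zeros(3)
    for o,d in rs:
        P=np.eye(3)-np.outer(d,d);A+=P;b+=P@o
    X=np.linalg.solve(A,b)
    return X,[np.linalg.norm((np.eye(3)-np.outer(d,d))@(X-o)) for o,d in rs]
def crop(c,u0,u1,v0,v1,k,f):
    im=c['color'][v0:v1,u0:u1,::-1];cv2.imwrite(f'pics/{f}.png',cv2.resize(im,None,fx=k,fy=k,interpolation=cv2.INTER_CUBIC))
E
python3 - <<'E'
from h import *
s,c=grab('scene')
np.set_printoptions(precision=3,suppress=True)
for n,u,v,z in [('kA',179,205,.036),('kB',204,200,.036),('kC',230,201,.036),('kD',216,221,.036),('probe',178,242,.034),('pr end',175,228,.01),('pr end2',183,263,.01),('shaft',287,190,.075),('clip',327,172,.09),('jar',142,195,0),('bowl',100,245,.03),('col',228,285,.045),('mash',306,125,.035)]:
    p=onz(s,c,u,v,z);print(n,p,np.hypot(*p[:2]))
crop(c,150,260,180,275,7,'kn');crop(c,245,420,140,270,4,'st')
E
```

```text
kA [ 0.399 -0.248  0.036] 0.47009049435870237
kB [ 0.422 -0.168  0.036] 0.45387899277450605
kC [ 0.472 -0.099  0.036] 0.48238512576017734
kD [ 0.53  -0.183  0.036] 0.5603946785388741
probe [ 0.545 -0.32   0.034] 0.632219861058259
pr end [ 0.463 -0.295  0.01 ] 0.5492457152216099
pr end2 [ 0.607 -0.336  0.01 ] 0.6936084754316997
shaft [0.564 0.062 0.075] 0.5679406849499666
clip [0.575 0.219 0.09 ] 0.6154881894871896
jar [ 0.244 -0.32  -0.   ] 0.402368828031413
bowl [ 0.427 -0.519  0.03 ] 0.6722004742851094
col [ 0.769 -0.279  0.045] 0.8183680481290933
mash [0.235 0.401 0.035] 0.46428177719777836
```

View pics/kn.png

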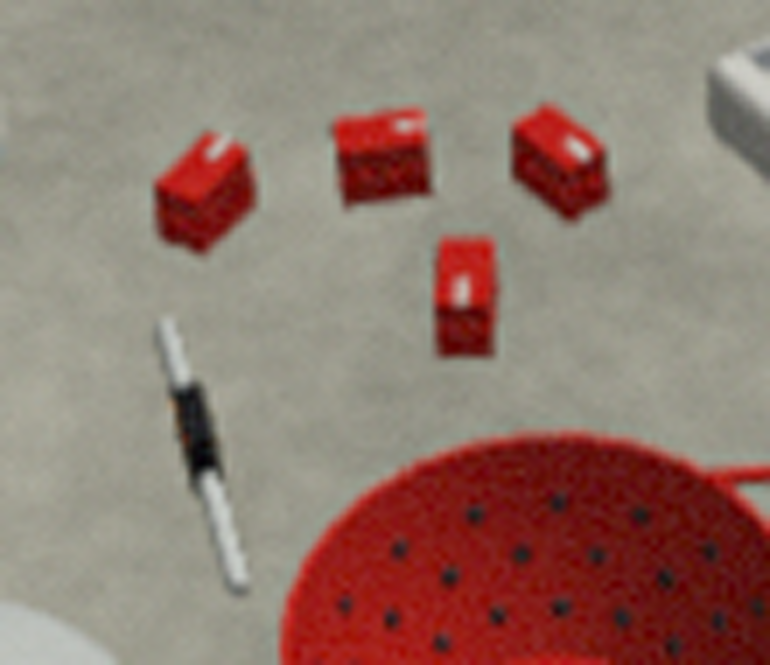

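View pics/st.png

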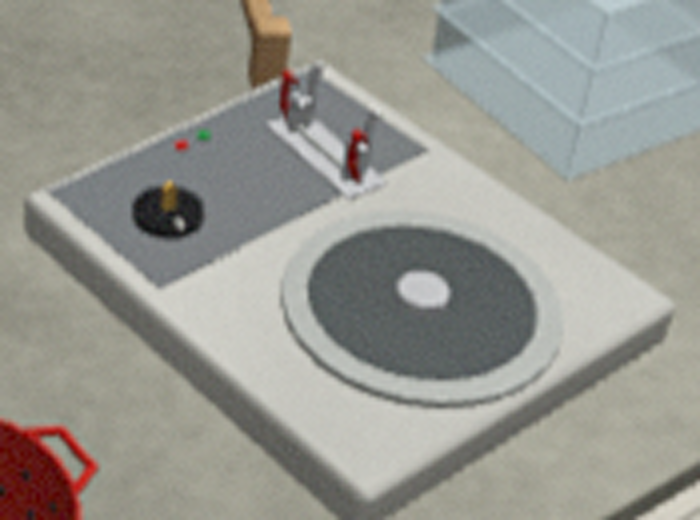

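>>> apply_moves:
  targets: "1 0 0 -0.8 0 0 0;1 0 0 -0.9 0 0 0;1 0 0 -0.9 0 0 0;1 -0.85 -0.48 0 0 0 0;1 -0.85 -0.48 0 0 0 0;1 -0.85 -0.48 0 0 0 0;1 -0.85 -0.48 0 0 0 0;1 -0.85 -0.48 0 0 0 0;1 -0.85 -0.48 0 0 0 0;1 -0.85 -0.48 0 0 0 0"

```text
t: 1.2
ee_pos: [0.4573, 0.2982, 0.3403]
ee_rot: [0.197, 0.98, -0.001, -0.0]
force: [0.6, 0.7, 0.1]
finger_gap: 0.0856
```

>>> apply_moves:
  targets: "1 -0.85 -0.48 0 0 0 0;1 -0.85 -0.48 0 0 0 0;1 -0.85 -0.48 0 0 0 0;1 -0.85 -0.48 0 0 0 0;1 -0.85 -0.48 0 0 0 0;1 -0.2 0 0 0 0 0;1 0 0 0 0 0 0;1 0 0 0 0 0 0"

```text
t: 2.0
ee_pos: [0.6211, 0.089, 0.3379]
ee_rot: [0.201, 0.98, -0.002, -0.002]
force: [-0.5, 0.6, 0.2]
finger_gap: 0.0856
```

```bash
python3 - <<'E'
from h import *
s,c=grab('wrist');print(s['ee_pos'],s['ee_rot'],s['t'])
crop(c,0,512,0,384,1.5,'w1')
s,c=grab('side');crop(c,0,512,0,384,1.5,'s1')
E
```

```text
[0.62109535 0.08901432 0.33792592] [ 0.20121385  0.97954475 -0.00164797 -0.00153246] 2.0
```

View pics/w1.png

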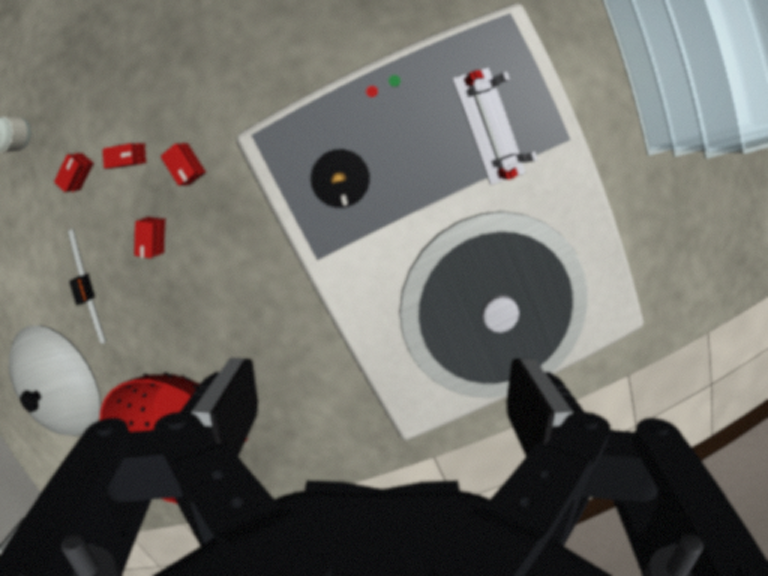

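View pics/s1.png

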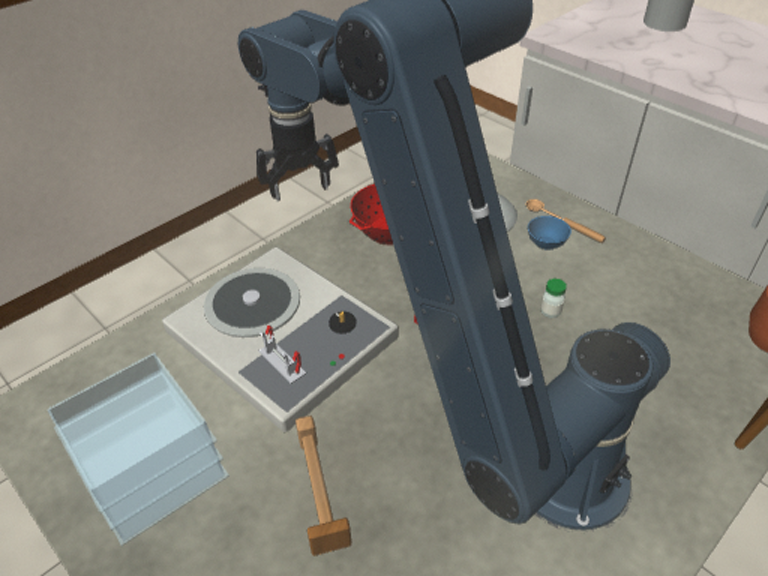

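The wrist view (1.5x) shows the clip with its forks near (487,88) and (513,160), tall prongs on the right. The shaft is at (340,180), its white mark at (344,200). Next I'll zoom in and move closer to the clip.

```bash
python3 - <<'E'
from h import *
np.set_printoptions(precision=4,suppress=True)
s,c=grab('wrist');crop(c,195,360,30,140,4.8,'w1c');crop(c,30,150,80,240,3.7,'w1p')
for n,u,v,z in [('f1',325,58,.09),('f2',342,107,.09),('shaft',226,119,.075),('mark',230,133,.06),('knob',100,158,.036),('probe',54,193,.034)]:
    print(n,onz(s,c,u,v,z))
s,c=grab('side');crop(c,150,290,190,270,5.5,'s1c')
E
```

```text
f1 [0.5272 0.2348 0.09  ]
f2 [0.6008 0.2313 0.09  ]
shaft [0.5548 0.0713 0.075 ]
mark [0.5766 0.0667 0.06  ]
knob [ 0.5183 -0.1646  0.036 ]
probe [ 0.5301 -0.3033  0.034 ]
```

View pics/w1c.png

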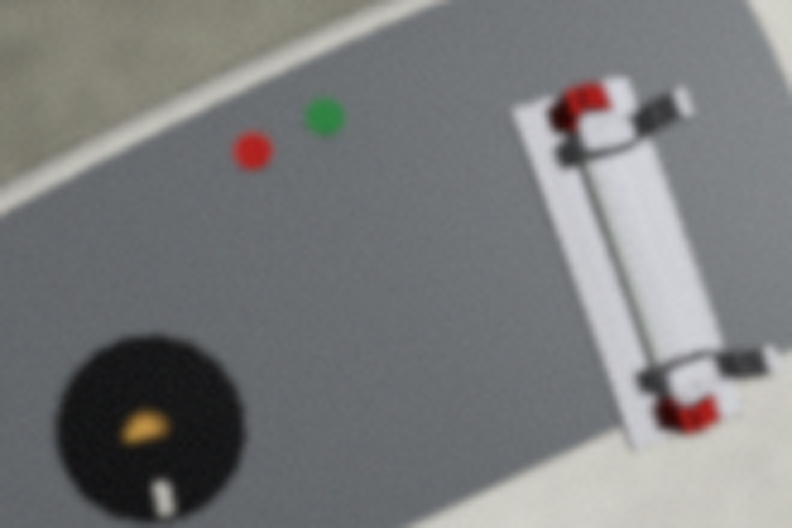

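View pics/w1p.png

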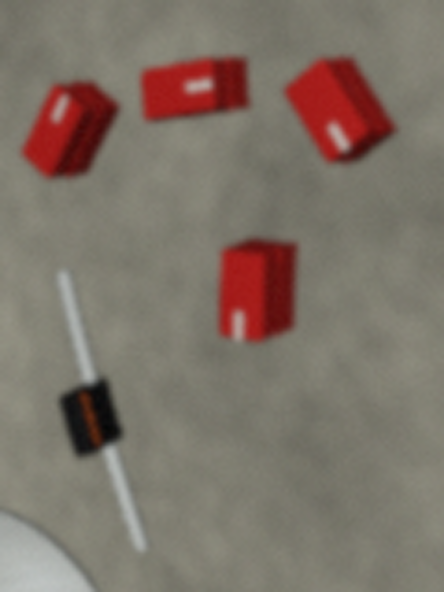

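View pics/s1c.png

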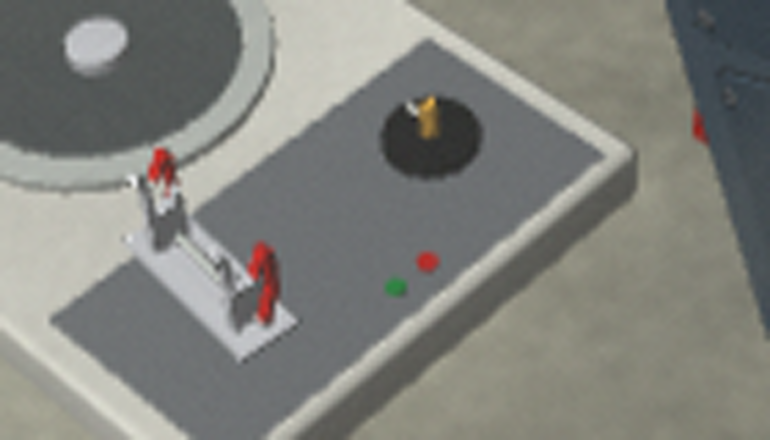

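>>> apply_moves:
  targets: "1 0.2 0.55 0.65 0 0 0;1 0.2 0.55 0.65 0 0 0;1 0.2 0.55 0.65 0 0 0;1 0.2 0.55 0.65 0 0 0;1 0 0 0 0 0 0;1 0 0 0 0 0 0"

```text
t: 2.8
ee_pos: [0.6254, 0.2165, 0.2094]
ee_rot: [0.196, 0.981, -0.001, 0.004]
force: [0.3, 0.2, 1.6]
finger_gap: 0.0854
```

```bash
python3 - <<'E'
from h import *
s,c=grab('wrist');print(s['ee_pos'],s['ee_rot'],s['t'])
crop(c,0,512,0,384,1.5,'w2')
print(proj(s,c,[.564,.233,.09]))
crop(c,200,330,40,170,6,'w2c')
E
```

```text
[0.62542185 0.21651754 0.20937269] [ 1.96061673e-01  9.80583591e-01 -9.42296088e-04  3.84106634e-03] 2.8
(np.float64(246.60640876419575), np.float64(113.38047254315421))
```

View pics/w2.png

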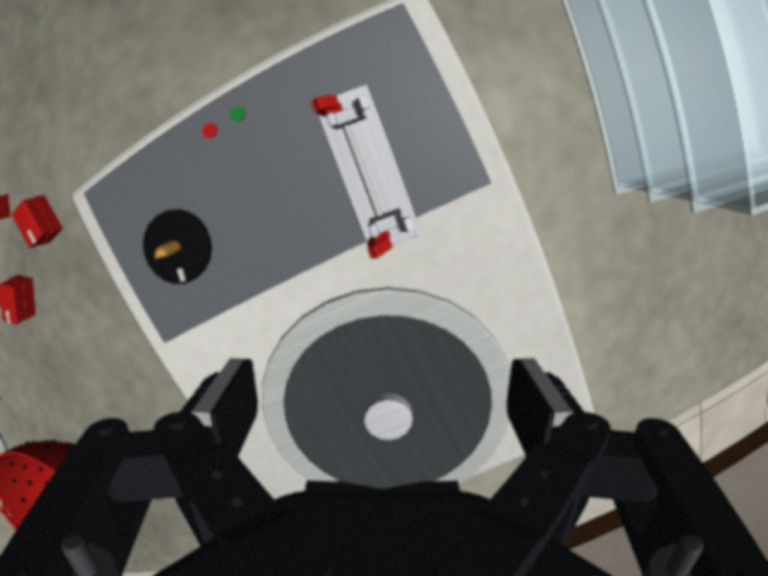

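View pics/w2c.png

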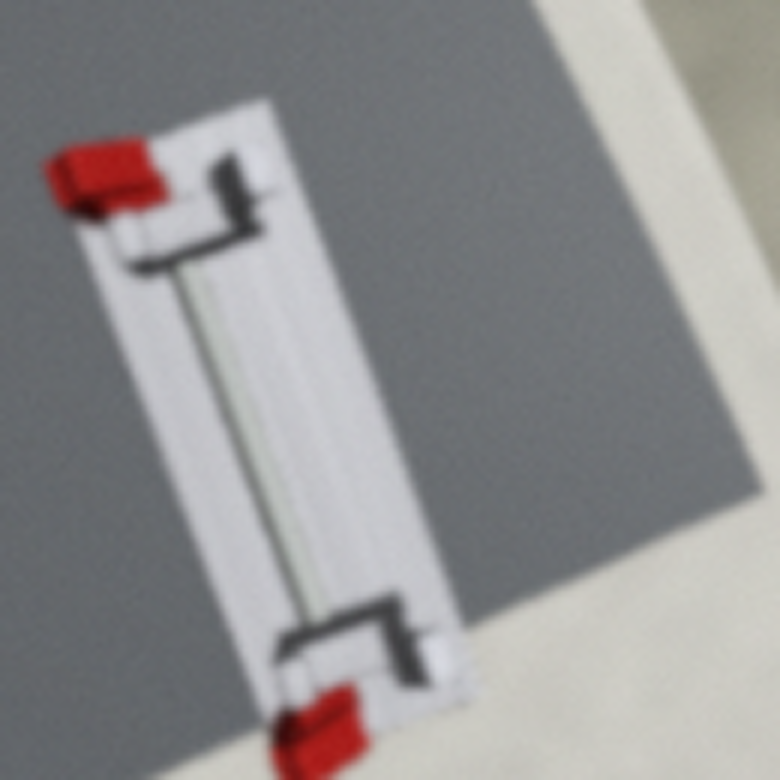

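```bash
python3 - <<'E'
from h import *
s,c=grab('wrist');
crop(c,205,250,55,90,16,'w2l');crop(c,240,285,135,175,15,'w2r')
E
```

```text
(no output)
```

View pics/w2l.png

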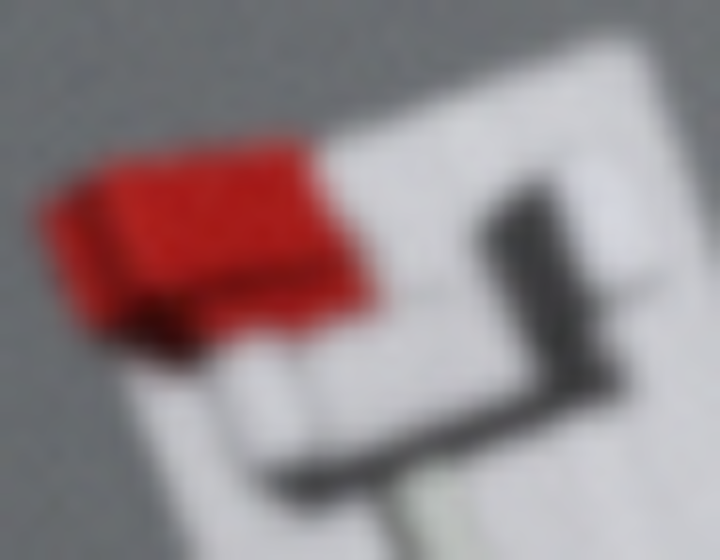

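View pics/w2r.png

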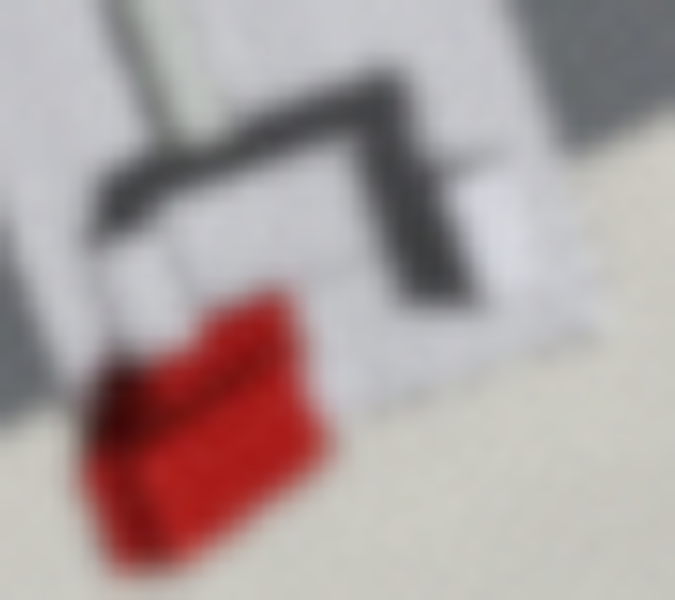

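```bash
python3 - <<'E'
from h import *
np.set_printoptions(precision=4,suppress=True)
s,c=grab('wrist');
a=onz(s,c,232,81.9,.085);b=onz(s,c,257.3,146.9,.085);d=b-a
print(a,b,np.linalg.norm(d),np.degrees(np.arctan2(d[1],d[0])),(a+b)/2)
# plate corners (z~.052)
P=[onz(s,c,200+u/6,40+v/6,.053) for u,v in[(270,98),(478,705),(70,190),(265,735)]]
print(np.array(P)); 
# long plate edges directions
for p,q in[((270,98),(478,705)),((75,205),(260,690)),((180,270),(310,615))]:
    A=onz(s,c,200+p[0]/6,40+p[1]/6,.054);B=onz(s,c,200+q[0]/6,40+q[1]/6,.054);print(A,B,np.degrees(np.arctan2(*(B-A)[1::-1])))
# bezel (z=.06) mark & bezel centre
print(onz(s,c,178/1.5,246/1.5,.06),onz(s,c,181/1.5,275/1.5,.06))
# bezel ellipse
h=cv2.cvtColor(c['color'],cv2.COLOR_RGB2HSV)
m=((c['color'].max(2)<45)).astype(np.uint8);m[:,160:]=0;m[220:]=0
n,l,st,ce=cv2.connectedComponentsWithStats(m);print(st[1:][st[1:,4]>300],ce[1:][st[1:,4]>300])
s1,c1=grab('side'); s2,c2=grab('scene')
for X in [(a+b)/2+[0,0,.005],a,b]:print(proj(s1,c1,X),proj(s2,c2,X))
crop(c1,150,220,200,270,10,'s2c');crop(c2,305,345,150,190,15,'sc2')
E
```

```text
[0.5303 0.2311 0.085 ] [0.5991 0.2288 0.085 ] 0.06882938390484757 -1.9187331455271441 [0.5647 0.23   0.085 ]
[[0.5067 0.2536 0.053 ]
 [0.6239 0.2456 0.053 ]
 [0.5077 0.2143 0.053 ]
 [0.614  0.2071 0.053 ]]
[0.5068 0.2535 0.054 ] [0.6237 0.2456 0.054 ] -3.8732904690603083
[0.5108 0.2141 0.054 ] [0.6057 0.2097 0.054 ] -2.630141081547384
[0.5295 0.2266 0.054 ] [0.5965 0.2236 0.054 ] -2.614031443852274
[0.5554 0.0723 0.06  ] [0.5769 0.0631 0.06  ]
[[  97  140   44   48 1477]] [[119.1253 162.5369]]
(np.float64(185.73496480726075), np.float64(232.51730812562903)) (np.float64(327.52745491596556), np.float64(169.27708852582793))
(np.float64(192.67476563197886), np.float64(239.91324133852586)) (np.float64(321.1245798031457), np.float64(165.19602348410365))
(np.float64(179.3900657976026), np.float64(227.43915293365072)) (np.float64(333.8042500023432), np.float64(175.8749630285334))
```

View pics/s2c.png

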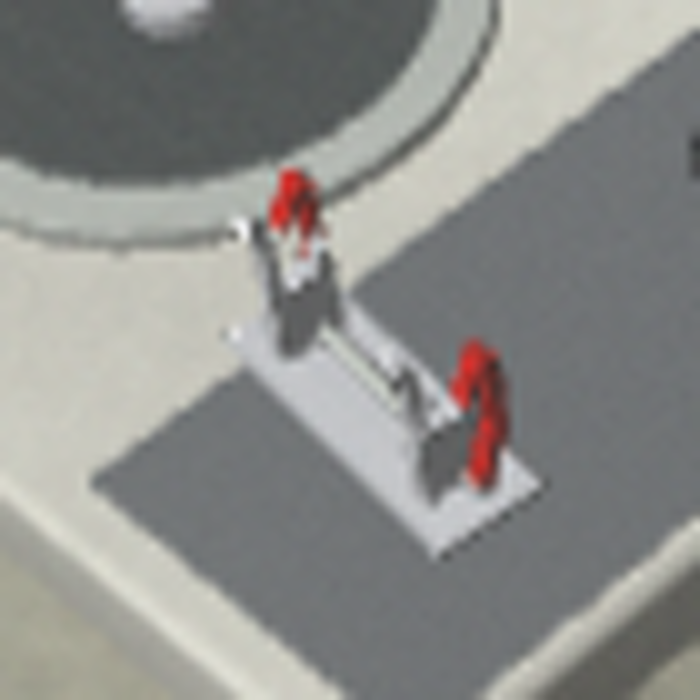

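View pics/sc2.png

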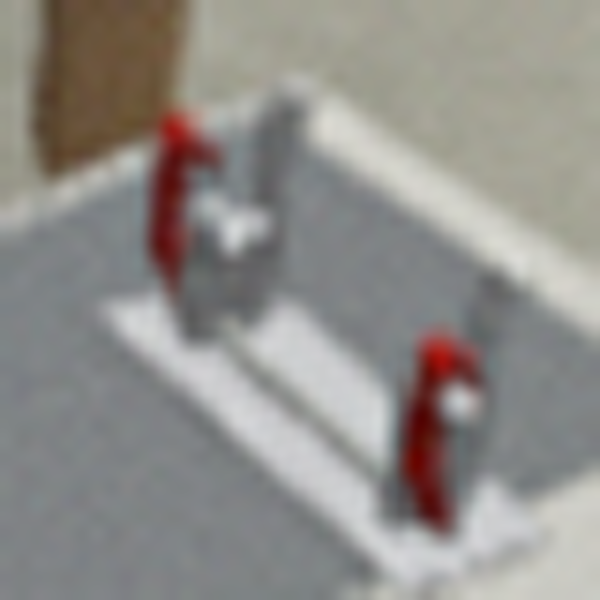

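>>> apply_moves:
  targets: "1 -0.3 -0.8 0 0 0 0;1 -0.3 -0.8 0 0 0 0;1 -0.3 -0.8 0 0 0 0;1 -0.3 -0.8 0 0 0 0;1 0 0 0 0 0 0;1 0 0 0 0 0 0"

```text
t: 3.65
ee_pos: [0.6247, 0.0331, 0.2194]
ee_rot: [0.2, 0.98, 0.001, 0.014]
force: [-0.1, 1.0, 0.1]
finger_gap: 0.0852
```

```bash
python3 - <<'E'
from h import *
np.set_printoptions(precision=4,suppress=True)
s,c=grab('wrist');print(s['ee_pos'],s['ee_rot'],s['t'])
u,v=map(int,proj(s,c,[.555,.07,.06]));print(u,v)
crop(c,u-40,u+40,v-40,v+40,7,'w3')
crop(c,0,512,0,384,1.2,'w3f')
print(u-40,v-40)
E
```

```text
[0.6247 0.0331 0.2194] [0.2004 0.9796 0.0008 0.0138] 3.65
260 95
220 55
```

View pics/w3.png

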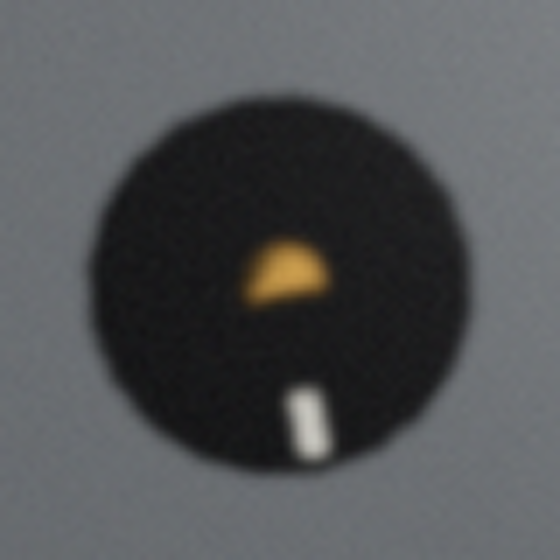

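View pics/w3f.png

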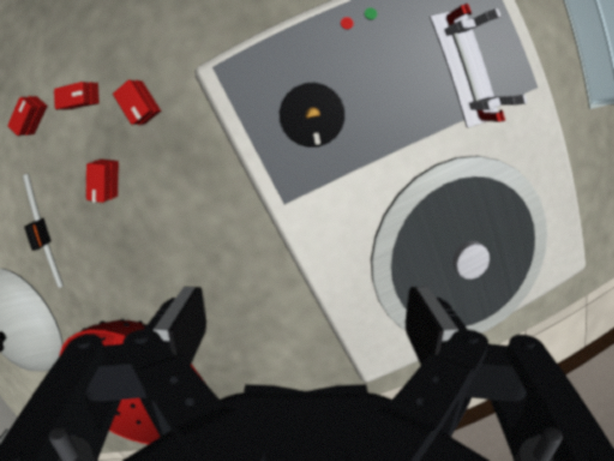

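```bash
python3 - <<'E'
from h import *
np.set_printoptions(precision=4,suppress=True)
s,c=grab('wrist');im=c['color'].astype(int)
m=(im.max(2)<70).astype(np.uint8);m[:,:215]=0;m[:,300:]=0;m[150:]=0
cn=max(cv2.findContours(m,0,2)[0],key=cv2.contourArea)
e=cv2.minEnclosingCircle(cn);M=cv2.fitEllipse(cn);print(e,M)
ce=onz(s,c,*M[0],.06);print('bezel',ce)
pts=np.array([onz(s,c,*p[0],.06) for p in cn]);print('bezel diam',np.ptp(pts,0))
wm=(im.min(2)>120)&(im.max(2)-im.min(2)<40);wm[:,:255]=0;wm[:,275:]=0;wm[:105]=0;wm[125:]=0
v,u=np.nonzero(wm);mk=onz(s,c,u.mean(),v.mean(),.06);d=mk-ce;print('mark',mk,np.degrees(np.arctan2(d[1],d[0])),np.linalg.norm(d),len(u))
# brass
bm=(im[:,:,0]-im[:,:,2]>60);bm[:,:240]=0;bm[:,280:]=0;bm[:80]=0;bm[105:]=0
v,u=np.nonzero(bm);print('brass pix',u.mean(),v.mean(),onz(s,c,u.mean(),v.mean(),.085),len(u))
# mark end points direction, flat line direction
a=onz(s,c,220+303/7,55+392/7,.06);b=onz(s,c,220+314/7,55+455/7,.06);d=b-a;print(np.degrees(np.arctan2(d[1],d[0])))
a=onz(s,c,220+252/7,55+302/7,.085);b=onz(s,c,220+330/7,55+290/7,.085);d=b-a;print('flat len',np.linalg.norm(d),np.degrees(np.arctan2(d[1],d[0])))
print('top arc',onz(s,c,220+288/7,55+240/7,.083))
E
```

```text
((259.56378173828125, 94.95785522460938), 27.24238395690918) ((259.50201416015625, 95.0543212890625), (52.7910270690918, 53.55476760864258), 95.73155212402344)
bezel [0.5547 0.069  0.06  ]
bezel diam [0.0582 0.0582 0.    ]
mark [0.5764 0.065  0.06  ] -10.642283549782919 0.022106182906595943 35
brass pix 260.67241379310343 93.24137931034483 [0.5535 0.0702 0.085 ] 58
-13.02831804360295
flat len 0.011205821169474984 76.08882325304994
top arc [0.55   0.0723 0.083 ]
```

```bash
cat >> h.py <<'E'
def delta(pos,yaw_x_deg):
    """tool x axis along yaw (deg, world), z down. prints shift in units (50mm) & turn in units 6deg, tool frame now"""
    s=ctrl.state();R=Ro.from_quat(s['ee_rot'])
    best=None
    for add in(0,180):
        a=np.radians(yaw_x_deg+add);x=np.array([np.cos(a),np.sin(a),0]);z=np.array([0,0,-1.]);y=np.cross(z,x)
        T=Ro.from_matrix(np.c_[x,y,z]);w=(R.inv()*T).as_rotvec()
        if best is None or np.linalg.norm(w)<np.linalg.norm(best): best=w
    d=R.inv().apply(np.array(pos)-s['ee_pos'])
    xt=R.apply([1,0,0])
    print('t',round(s['t'],2),'pos',np.round(s['ee_pos'],4),'xyaw',round(np.degrees(np.arctan2(xt[1],xt[0])),2),'q6',round(s['q'][5],2),'F',np.round(s['force'],1),'gap',round(s['finger_gap'],4))
    print('shift units',np.round(d/.05,3),'turn units',np.round(np.degrees(best)/6,3))
E
python3 -c "
from h import *
delta([.595,-.33,.20],164)"
```

```text
t 3.75 pos [0.6248 0.0344 0.2192] xyaw 157.01 q6 -1.29 F [ 0.5 -0.7  0.3] gap 0.0854
shift units [-2.286 -6.945  0.399] turn units [ 0.049  0.26  -1.164]
```

>>> apply_moves:
  targets: "1 -0.28 -0.86 0 0 0 0;1 -0.28 -0.86 0 0 0 0;1 -0.28 -0.86 0 0 0 0;1 -0.28 -0.86 0 0 0 0;1 -0.28 -0.86 0 0 0 0;1 -0.28 -0.86 0 0 0 0;1 -0.28 -0.86 0.2 0 0 0;1 -0.28 -0.86 0.2 0 0 0;1 0 0 0 0.03 0.13 -0.6;1 0 0 0 0.03 0.13 -0.6"

```text
t: 4.75
ee_pos: [0.6042, -0.3249, 0.2011]
ee_rot: [0.123, 0.992, -0.0, 0.004]
force: [0.2, 1.1, -0.8]
finger_gap: 0.0855
```

>>> apply_moves:
  targets: "1 0 0 0 0 0 0;1 0 0 0 0 0 0"

```text
t: 4.95
ee_pos: [0.6057, -0.3233, 0.2006]
ee_rot: [0.123, 0.992, 0.0, 0.004]
force: [1.0, 0.6, 0.1]
finger_gap: 0.0853
```

```bash
python3 - <<'E'
from h import *
delta([.595,-.33,.20],164)
s,c=grab('wrist')
crop(c,0,512,0,384,1.2,'w4f')
E
```

```text
t 4.95 pos [ 0.6057 -0.3233  0.2006] xyaw 165.89 q6 -1.98 F [1.  0.6 0.1] gap 0.0853
shift units [ 0.174 -0.182  0.011] turn units [0.016 0.072 0.316]
```

View pics/w4f.png

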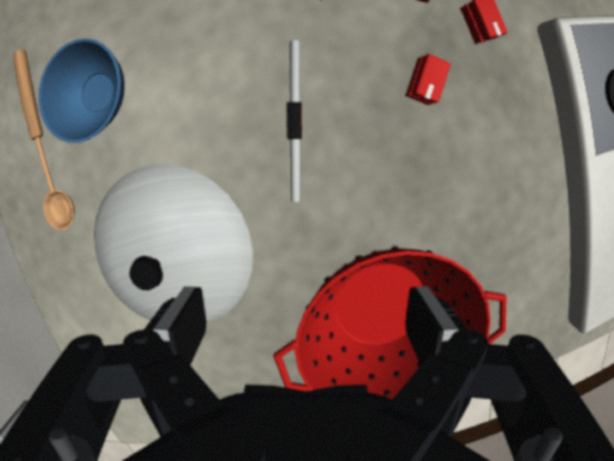

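The probe lies upright in the view, its grip at (294,120) of the 1.2x picture. The lid is to its left and the colander below.

```bash
python3 - <<'E'
from h import *
np.set_printoptions(precision=4,suppress=True)
s,c=grab('wrist');im=c['color'].astype(int)
crop(c,225,265,25,175,5,'w4p')
# steel rod mask: brighter than counter, gray
m=(im.min(2)>165);m[:,:225]=0;m[:,265:]=0;m[180:]=0
v,u=np.nonzero(m);print(len(u),u.min(),u.max(),v.min(),v.max())
top=(v<80);P=np.c_[u,v]
for z in[.008]:
    A=np.array([onz(s,c,a,b,.008+.004) for a,b in P]);ce=A[:,:2].mean(0);w=np.linalg.svd(A[:,:2]-ce)[2][0]
    t=(A[:,:2]-ce)@w;print('rod dir',np.degrees(np.arctan2(w[1],w[0])),'len',np.ptp(t),'mid',ce+w*(t.min()+t.max())/2)
k=(im.max(2)<70);k[:,:230]=0;k[:,262:]=0;k[:70]=0;k[130:]=0
v,u=np.nonzero(k);print('grip',u.min(),u.max(),v.min(),v.max(),onz(s,c,u.mean(),v.mean(),.034),len(u))
for z in(.034,.0):print(onz(s,c,(u.min()+u.max())/2,(v.min()+v.max())/2,z))
print('lid',onz(s,c,254/1.2,250/1.2,.01))
E
```

```text
473 244 249 34 167
rod dir -13.908982995628824 len 0.16189501882596 mid [ 0.5289 -0.3142]
grip 239 250 85 115 [ 0.5286 -0.3161  0.034 ] 349
[ 0.5284 -0.3158  0.034 ]
[ 0.5277 -0.3168  0.    ]
lid [ 0.6492 -0.3917  0.01  ]
```

View pics/w4p.png

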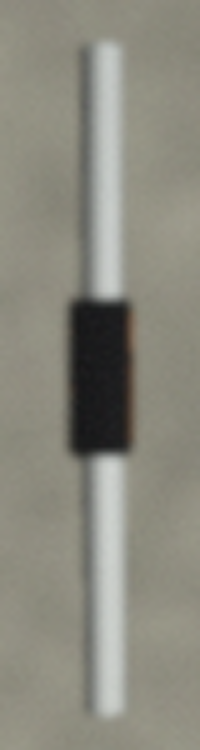

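```bash
python3 -c "
from h import *
delta([.5285,-.315,.07],166.1)"
```

```text
t 5.05 pos [ 0.6055 -0.3232  0.2008] xyaw 165.92 q6 -1.98 F [-0.5  0.3 -0. ] gap 0.0858
shift units [ 1.554 -0.22   2.605] turn units [ 0.014  0.073 -0.029]
```

>>> apply_moves:
  targets: "0.55 0.4 -0.05 0.65 0 0.04 0;0.55 0.4 -0.05 0.65 0 0.04 0;0.55 0.4 -0.05 0.65 0 0 0;0.55 0.4 -0.05 0.65 0 0 0;0.55 0 0 0 0 0 0;0.55 0 0 0 0 0 0"

```text
t: 5.65
ee_pos: [0.5301, -0.311, 0.0721]
ee_rot: [0.121, 0.993, -0.002, 0.006]
force: [0.3, -0.1, 0.3]
finger_gap: 0.0473
```

```bash
python3 - <<'E'
from h import *
delta([.5285,-.315,.008],166.1)
s,c=grab('wrist');crop(c,0,512,0,384,1.5,'w5f')
E
```

```text
t 5.65 pos [ 0.5301 -0.311   0.0721] xyaw 166.12 q6 -2.04 F [ 0.3 -0.1  0.3] gap 0.0473
shift units [ 0.028 -0.081  1.282] turn units [-0.025  0.112  0.004]
```

View pics/w5f.png

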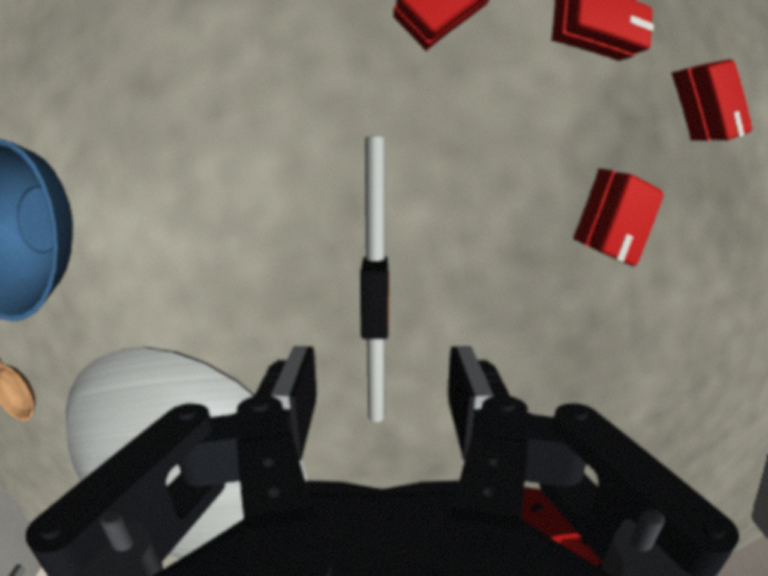

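>>> apply_moves:
  targets: "0.55 0.01 -0.03 0.4 -0.02 0.06 0;0.55 0.01 -0.03 0.4 0 0.06 0;0.55 0.01 -0.02 0.4 0 0 0;0.55 0 0 0.08 0 0 0;0.55 0 0 0 0 0 0"

```text
t: 6.2
ee_pos: [0.5388, -0.3202, 0.0139]
ee_rot: [0.119, 0.993, -0.006, 0.008]
force: [0.1, 0.4, -0.0]
finger_gap: 0.0471
```

```bash
python3 - <<'E'
from h import *
delta([.5285,-.315,.008],166.1)
s,c=grab('wrist');crop(c,0,512,0,384,1.5,'w6f')
E
```

```text
t 6.2 pos [ 0.5388 -0.3202  0.0139] xyaw 166.29 q6 -2.04 F [ 0.1  0.4 -0. ] gap 0.0471
shift units [0.227 0.053 0.113] turn units [-0.093  0.167  0.031]
```

View pics/w6f.png

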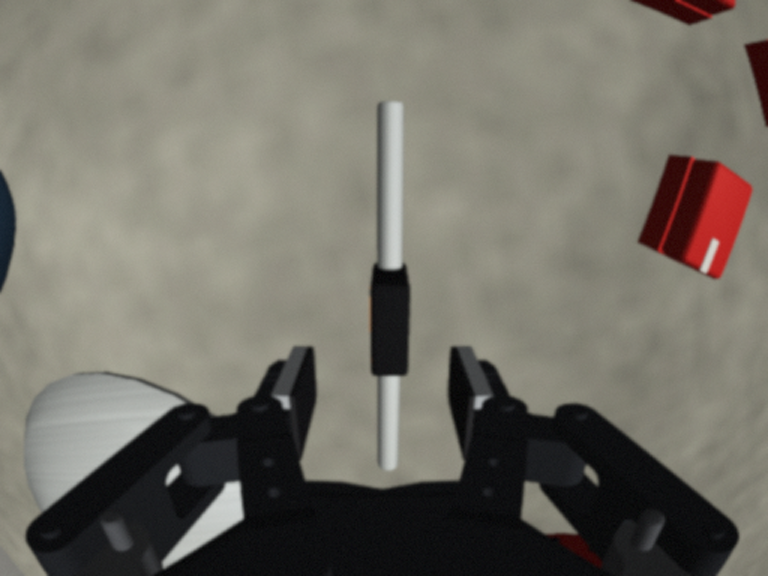

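>>> apply_moves:
  targets: "0.55 0.12 0.03 0.05 -0.1 0.2 0;0.55 0.1 0.02 0.05 -0.05 0.1 0;0.55 0 0 0 0 0 0"

```text
t: 6.55
ee_pos: [0.5297, -0.3158, 0.0112]
ee_rot: [0.119, 0.993, 0.003, -0.006]
force: [-0.3, -0.2, -0.6]
finger_gap: 0.0471
```

```bash
python3 - <<'E'
from h import *
np.set_printoptions(precision=4,suppress=True)
delta([.5285,-.315,.008],166.1)
s,c=grab('wrist');im=c['color'].astype(int)
k=(im.max(2)<70);k[:,:240]=0;k[:,280:]=0;k[:160]=0;k[265:]=0
n,l,st,ce=cv2.connectedComponentsWithStats(k.astype(np.uint8));print(st[1:],ce[1:])
crop(c,200,310,150,270,5,'w7')
E
```

```text
t 6.55 pos [ 0.5297 -0.3158  0.0112] xyaw 166.31 q6 -2.05 F [-0.3 -0.2 -0.6] gap 0.0471
shift units [0.026 0.009 0.064] turn units [ 0.049 -0.12   0.035]
[[ 244  193   25   72 1689]] [[255.8342 230.2238]]
```

View pics/w7.png

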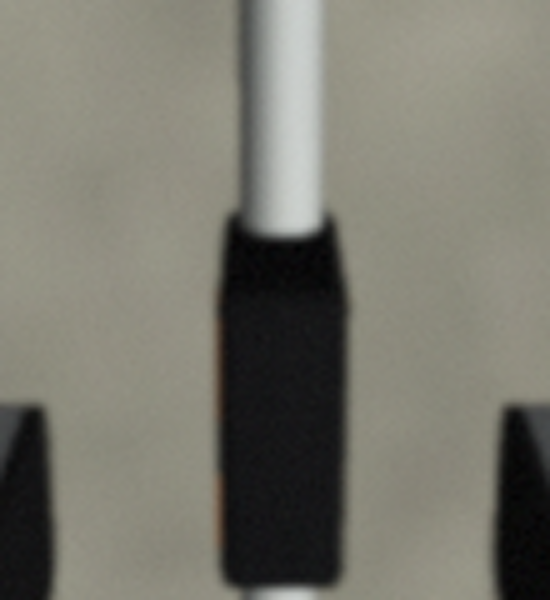

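```bash
python3 - <<'E'
from h import *
np.set_printoptions(precision=4,suppress=True)
s,c=grab('wrist')
p=onz(s,c,256.5,209,.034);q=onz(s,c,256.2,266.5,.034);print(p,q,np.linalg.norm(p-q),(p+q)/2,s['ee_pos'])
p=onz(s,c,200+243/5,150+215/5,.013);print(p)
E
```

```text
[ 0.5122 -0.3116  0.034 ] [ 0.5455 -0.3198  0.034 ] 0.03430151266541323 [ 0.5288 -0.3157  0.034 ] [ 0.5301 -0.316   0.0114]
[ 0.5086 -0.3153  0.013 ]
```

>>> apply_moves:
  targets: "0.55 0.02 0.01 0.05 0.03 -0.06 0;0.1 0 0 0 0 0 0;0 0 0 0 0 0 0;0 0 0 0 0 0 0;0 0 0 0 0 0 0;0 0 0 0 0 0 0;0 0 0 0 0 0 0"
  squeeze: 50

```text
t: 7.35
ee_pos: [0.5293, -0.3153, 0.0094]
ee_rot: [0.119, 0.993, 0.001, -0.002]
force: [0.2, -0.8, 0.6]
finger_gap: 0.0098
```

```bash
python3 - <<'E'
from h import *
delta([.5285,-.315,.2],166.1)
s,c=grab('wrist');crop(c,0,512,0,384,1.5,'w8')
E
```

```text
t 7.35 pos [ 0.5293 -0.3153  0.0094] xyaw 166.31 q6 -2.05 F [ 0.2 -0.8  0.6] gap 0.0098
shift units [ 0.032  0.006 -3.812] turn units [ 0.008 -0.036  0.034]
```

View pics/w8.png

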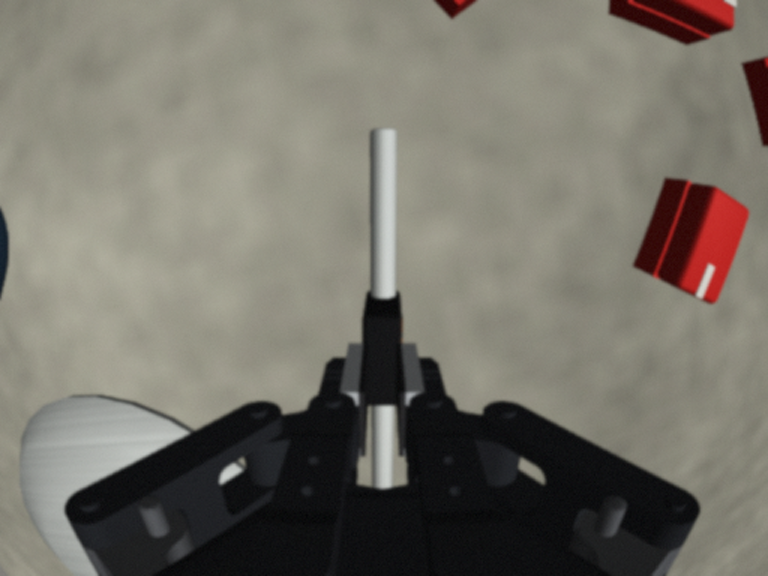

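>>> apply_moves:
  targets: "0 0 0 -0.5 0 0 0;0 0 0 -0.8 0 0 0;0 0 0 -0.9 0 0 0;0 0 0 -0.9 0 0 0;0 0 0 -0.8 0 0 0;0 0 0 0 0 0 -0.9;0 0 0 0 0 0 -0.9;0 0 0 0 0 0 0"

```text
t: 8.2
ee_pos: [0.5296, -0.3155, 0.2103]
ee_rot: [0.022, 1.0, 0.002, -0.003]
force: [0.2, 0.5, -0.2]
finger_gap: 0.0097
```

```bash
python3 - <<'E'
from h import *
delta([.5647,.230,.19],177.5)
s,c=grab('wrist');crop(c,0,512,0,384,1.2,'w9')
E
```

```text
t 8.2 pos [ 0.5296 -0.3155  0.2103] xyaw 177.45 q6 -2.24 F [ 0.2  0.5 -0.2] gap 0.0097
shift units [-0.22  10.928  0.447] turn units [ 0.037 -0.06  -0.008]
```

View pics/w9.png

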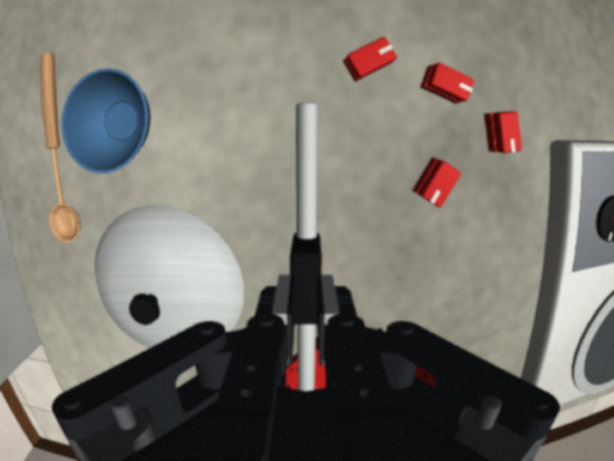

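The probe is held: the rod shows in the fingers at (306,170) and has left the counter. Now I'll carry it over to the clip.

>>> apply_moves:
  targets: "0 0 0.9 0 0 0 0;0 -0.02 0.9 0 0 0 0;0 -0.02 0.9 0 0 0 0;0 -0.02 0.9 0 0 0 0;0 -0.02 0.9 0 0 0 0;0 -0.02 0.9 0 0 0 0;0 -0.02 0.9 0 0 0 0;0 -0.02 0.9 0 0 0 0;0 -0.02 0.9 0 0 0 0;0 -0.02 0.9 0 0 0 0"

```text
t: 9.25
ee_pos: [0.5625, 0.1425, 0.203]
ee_rot: [0.041, 0.999, 0.002, -0.01]
force: [0.4, -1.1, -1.9]
finger_gap: 0.0097
```

```bash
python3 - <<'E'
from h import *
delta([.5647,.230,.16],177.5)
E
```

```text
t 9.25 pos [0.5625 0.1425 0.203 ] xyaw 175.33 q6 -1.44 F [ 0.4 -1.1 -1.9] gap 0.0097
shift units [0.081 1.744 0.868] turn units [ 0.043 -0.19  -0.362]
```

>>> apply_moves:
  targets: "0 0.04 0.6 0.15 0.02 -0.1 -0.2;0 0.04 0.6 0.15 0.02 -0.1 -0.2;0 0 0.4 0.15 0 0 0;0 0 0 0 0 0 0;0 0 0 0 0 0 0"

```text
t: 9.75
ee_pos: [0.56, 0.2326, 0.1755]
ee_rot: [0.019, 1.0, -0.0, -0.003]
force: [0.8, -0.1, -0.9]
finger_gap: 0.0099
```

```bash
python3 - <<'E'
from h import *
delta([.5647,.230,.14],177.5)
s,c=grab('wrist');crop(c,0,512,0,384,1.5,'w10');s,c=grab('side');crop(c,130,260,170,270,6,'s10');s,c=grab('scene');crop(c,280,380,110,210,6,'c10')
E
```

```text
t 9.75 pos [0.56   0.2326 0.1755] xyaw 177.83 q6 -1.32 F [ 0.8 -0.1 -0.9] gap 0.0099
shift units [-0.1   -0.048  0.71 ] turn units [-0.002 -0.048  0.055]
```

View pics/w10.png

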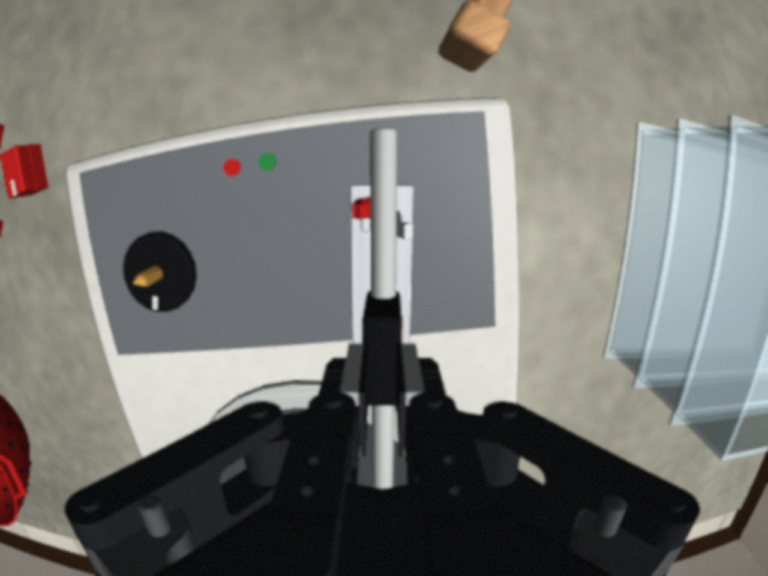

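View pics/s10.png

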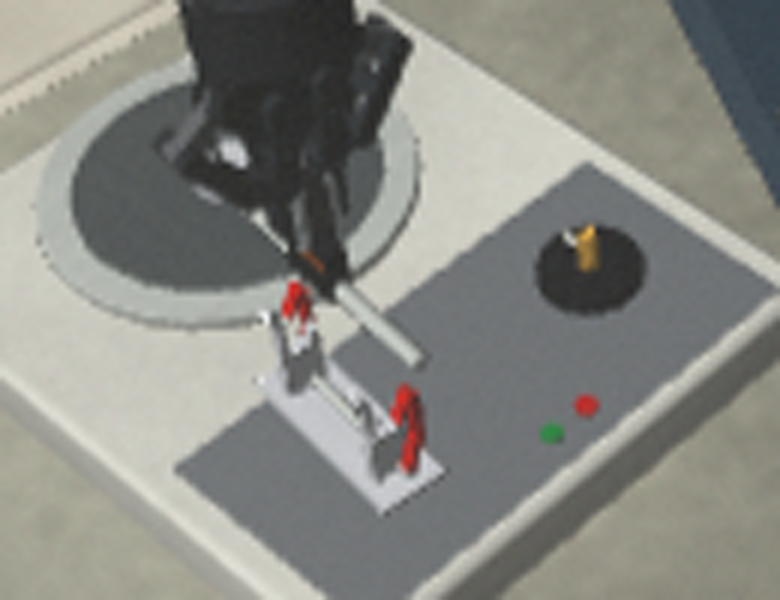

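View pics/c10.png

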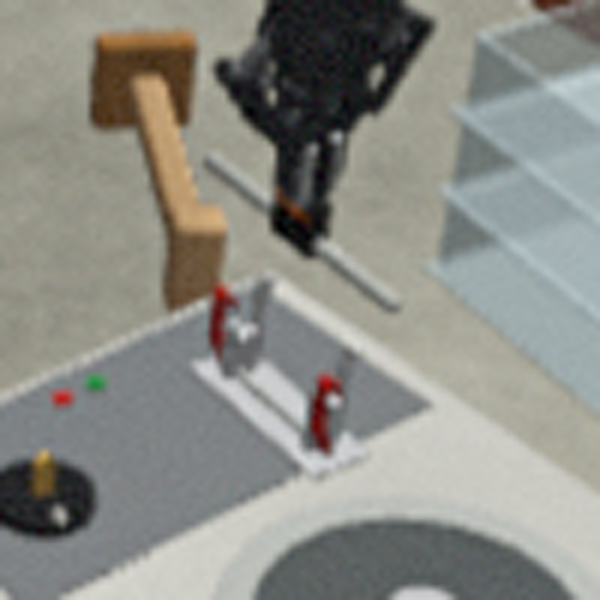

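```bash
cat >> h.py <<'E'
SEAT=np.array([.5647,.230,.09]);CY=np.radians(-2.5)
def rodcheck(zoff=-.0014,box=(235,275,80,200),thr=165):
    s,c=grab('wrist');im=c['color'].astype(int)
    m=(im.min(2)>thr-40)&(im.max(2)-im.min(2)<25);m[:,:box[0]]=0;m[:,box[1]:]=0;m[:box[2]]=0;m[box[3]:]=0
    z=s['ee_pos'][2]+zoff;pts=[]
    for v in range(box[2],box[3],2):
        u=np.nonzero(m[v])[0]
        if len(u)>8 and len(u)<24: pts.append((u.mean(),v,len(u)))
    pts=np.array(pts)
    A=np.array([onz(s,c,a,b,z)[:2] for a,b,_ in pts]);ce=A.mean(0);w=np.linalg.svd(A-ce)[2][0];w=w*np.sign(w[0])
    ux=np.array([np.cos(CY),np.sin(CY)]);uy=np.array([-ux[1],ux[0]])
    rel=(A-SEAT[:2]);
    print('z',round(z,4),'rod yaw',np.degrees(np.arctan2(w[1],w[0])),'n',len(pts),'v',pts[0,1],pts[-1,1])
    for i in(0,len(A)//2,-1): print('  clip x %.1f y %.1f mm w %d'%(1e3*rel[i]@ux and 1e3*(rel[i]@ux),1e3*(rel[i]@uy),pts[i,2]))
    # predicted crossing at fork x and grip
    for X in(-.038,0,.038):
        t=(X-(ce-SEAT[:2])@ux)/(w@ux);p=ce+t*w-SEAT[:2];print('  at x=%.0f: y %.2f'%(X*1e3,1e3*(p@uy)))
E
python3 - <<'E'
from h import *
rodcheck()
E
```

```text
z 0.1748 rod yaw 4.095877865873202 n 21 v 80.0 144.0
  clip x -90.3 y -6.9 mm w 10
  clip x -76.6 y 2.0 mm w 15
  clip x -53.7 y 3.6 mm w 21
  at x=-38: y 6.05
  at x=0: y 10.45
  at x=38: y 14.84
```

```bash
python3 - <<'E'
from h import *
np.set_printoptions(precision=4,suppress=True)
s,c=grab('wrist');crop(c,215,295,80,205,6,'w10z')
for v in(95,105,115,130,140,160,180,190): print(v,c['color'][v,240:275].astype(int).mean(1).astype(int))
E
```

```text
95 [121 122 120 122 120 114  95  80  84  97 117 130 148 163 176 188 199 203
 206 209 207 205 196 178 153 135 126 128 127 126 127 126 126 129 128]
105 [122 121 121 121 120 113  95  79  82  97 114 132 148 164 177 189 198 203
 207 209 207 204 194 178 151 133 128 125 125 125 126 128 127 127 127]
115 [121 120 121 118 120 112  95  78  81  97 115 132 147 161 179 188 198 204
 207 208 207 202 196 177 151 130 126 124 124 126 125 126 128 126 127]
130 [170 168 162 147 134 122 103  82  82  98 117 132 150 165 179 192 199 204
 207 210 208 205 198 192 199 214 221 222 224 224 225 223 222 220 216]
140 [ 61  77  93  91  81  78  76  75  83  99 118 134 151 167 182 191 200 206
 209 209 205 203 193 168 131 106 114 148 194 218 223 223 222 219 213]
160 [212 211 214 215 216 210 187 127  92 100 118 137 153 169 183 191 201 204
 208 209 207 201 193 188 197 210 217 221 221 222 221 220 219 218 209]
180 [214 211 212 214 214 208 183 127  91  99 120 138 153 169 184 193 203 207
 210 210 207 203 195 188 201 211 216 218 219 220 219 218 217 212 191]
190 [213 210 213 214 215 210 182 125  89 102 120 141 156 169 185 193 202 208
 210 211 209 202 193 194 207 215 216 218 219 218 215 215 215 216 200]
```

View pics/w10z.png

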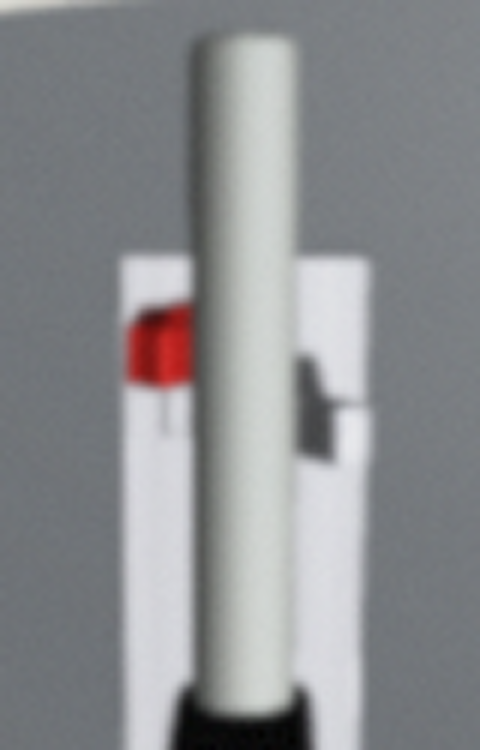

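```bash
python3 - <<'E'
from h import *
np.set_printoptions(precision=4,suppress=True)
s,c=grab('wrist');print(s['ee_pos'],s['ee_rot'])
ux=np.array([np.cos(CY),np.sin(CY)]);uy=np.array([-ux[1],ux[0]])
def cl(p): r=p[:2]-SEAT[:2];return np.round([1e3*r@ux,1e3*r@uy],1)
for u,v in[(255.2,90),(255.2,115),(255.2,140),(255.3,190)]: print('rod',cl(onz(s,c,u,v,s['ee_pos'][2]-.0014)))
for v0,l,r in((265,120,370),(500,122,366),(700,125,360)):
    a=onz(s,c,215+l/6,80+v0/6,.053);b=onz(s,c,215+r/6,80+v0/6,.053);print('plate',cl(a),cl(b),cl((a+b)/2))
E
```

```text
[0.561  0.2314 0.1767] [ 0.0199  0.9998  0.0003 -0.0014]
rod [-84.2   0.4]
rod [-69.9   0.4]
rod [-55.6   0.5]
rod [-26.    0.7]
plate [-57.8 -18.9] [-57.9  21.7] [-57.8   1.4]
plate [-18.7 -18.9] [-18.8  21.7] [-18.8   1.4]
plate [ 16.1 -18.8] [16.  21.4] [16.1  1.3]
```

>>> apply_moves:
  targets: "0 -0.05 0.02 0.3 0 0 0;0 -0.05 0.02 0.3 0 0 0;0 0 0 0.2 0 0 0;0 0 0 0 0 0 0;0 0 0 0 0 0 0"
  squeeze: 80

```text
t: 10.55
ee_pos: [0.5667, 0.2314, 0.1326]
ee_rot: [0.022, 1.0, 0.0, -0.002]
force: [0.4, 0.4, -1.5]
finger_gap: 0.0074
```

```bash
python3 - <<'E'
from h import *
np.set_printoptions(precision=4,suppress=True)
delta([.5647,.2324,.0914],177.5)
s,c=grab('wrist');print(s['ee_pos'],s['ee_rot']);crop(c,205,305,70,205,5,'w11z')
for v in(90,100,110,180): print(v,c['color'][v,240:275].astype(int).mean(1).astype(int))
E
```

```text
t 10.55 pos [0.5667 0.2314 0.1326] xyaw 177.53 q6 -1.32 F [ 0.4  0.4 -1.5] gap 0.0074
shift units [0.039 0.017 0.824] turn units [ 0.002 -0.035  0.005]
[0.5667 0.2314 0.1326] [ 0.0216  0.9998  0.0002 -0.0018]
90 [122 123 122 122 122 113  98  81  83  98 114 133 148 162 177 189 197 204
 208 209 209 203 196 180 153 132 128 128 127 127 129 128 129 127 128]
100 [120 123 123 121 121 116  95  77  84  99 116 131 148 163 179 190 197 204
 208 209 208 204 196 178 151 135 128 126 125 127 126 128 129 128 129]
110 [121 121 121 123 120 114  93  78  85  99 116 132 148 164 179 189 199 203
 207 209 208 203 195 175 152 132 126 126 127 126 126 128 128 128 126]
180 [214 216 216 217 218 214 187 129  93 100 120 139 156 170 183 195 203 208
 211 210 208 202 193 192 205 219 220 220 219 220 222 222 221 219 218]
```

View pics/w11z.png

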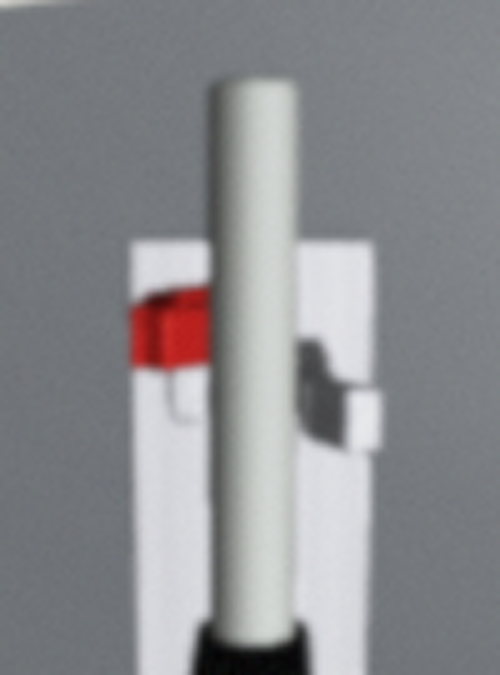

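>>> apply_moves:
  targets: "0 0.02 0.02 0.2 0 0 0;0 0 0 0.15 0 0 0;0 0 0 0.15 0 0 0;0 0 0 0 0 0 0"

```text
t: 11.0
ee_pos: [0.5662, 0.233, 0.1065]
ee_rot: [0.021, 1.0, 0.0, -0.001]
force: [-0.5, 0.2, -1.0]
finger_gap: 0.0073
```

```bash
python3 - <<'E'
from h import *
delta([.5647,.2324,.0914],177.5)
s,c=grab('wrist');crop(c,205,305,70,205,5,'w12z')
s,c=grab('side');crop(c,150,220,200,270,8,'s12')
E
```

```text
t 11.0 pos [0.5662 0.233  0.1065] xyaw 177.56 q6 -1.32 F [-0.5  0.2 -1. ] gap 0.0073
shift units [ 0.029 -0.013  0.302] turn units [ 0.007 -0.015  0.009]
```

View pics/w12z.png

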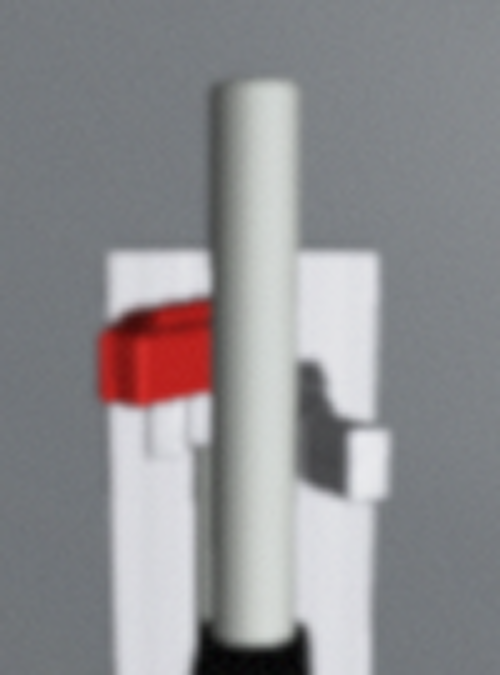

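View pics/s12.png

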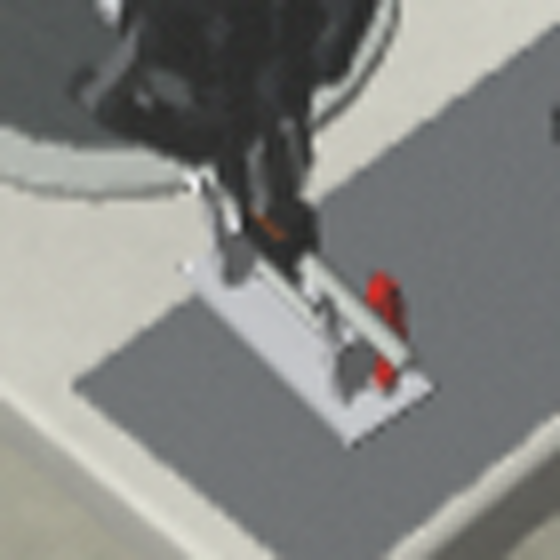

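```bash
python3 - <<'E'
from h import *
s,c=grab('wrist')
ux=np.array([np.cos(CY),np.sin(CY)]);uy=np.array([-ux[1],ux[0]])
def cl(p): r=p[:2]-SEAT[:2];return np.round([1e3*r@ux,1e3*r@uy],1)
for z in(.085,.09,.1):print('short',z,cl(onz(s,c,205+188/5,158,z)),cl(onz(s,c,205+147/5,158,z)))
for n,u,v,z in[('tall in top of slotface?',345,425,.108),('tall',345,485,.118),('tall top inner',347,430,.118),('tall top outer',390,430,.118),('rod',255,350,.105),('plate l',110,300,.053),('plate r',378,300,.053)]:print(n,cl(onz(s,c,205+u/5,70+v/5,z)))
E
```

```text
short 0.085 [-36.6  -5.7] [-36.6 -11.1]
short 0.09 [-37.5  -5.5] [-37.5 -10.7]
short 0.1 [-39.2  -5.1] [-39.2 -10. ]
tall in top of slotface? [-42.3  13. ]
tall [-37.4  12.4]
tall top inner [-43.4  12.6]
tall top outer [-43.5  17.2]
rod [-50.5   2.8]
plate l [-52.4 -18.5]
plate r [-52.4  21.4]
```

>>> apply_moves:
  targets: "0 0 -0.02 0.08 0 0 0;0 0 0 0.15 0 0 0;0 0 0 0.15 0 0 0"

```text
t: 11.45
ee_pos: [0.5699, 0.2329, 0.0927]
ee_rot: [0.021, 1.0, 0.002, 0.004]
force: [-6.7, -0.6, 10.4]
finger_gap: 0.0068
```

```bash
python3 - <<'E'
from h import *
delta([.5647,.2315,.0914],177.5)
s,c=grab('wrist');crop(c,205,305,70,205,5,'w13z')
s,c=grab('side');crop(c,150,220,200,270,8,'s13')
E
```

```text
t 11.45 pos [0.5699 0.2329 0.0927] xyaw 177.57 q6 -1.32 F [-6.7 -0.6 10.4] gap 0.0068
shift units [ 0.103 -0.033  0.025] turn units [0.033 0.075 0.011]
```

View pics/w13z.png

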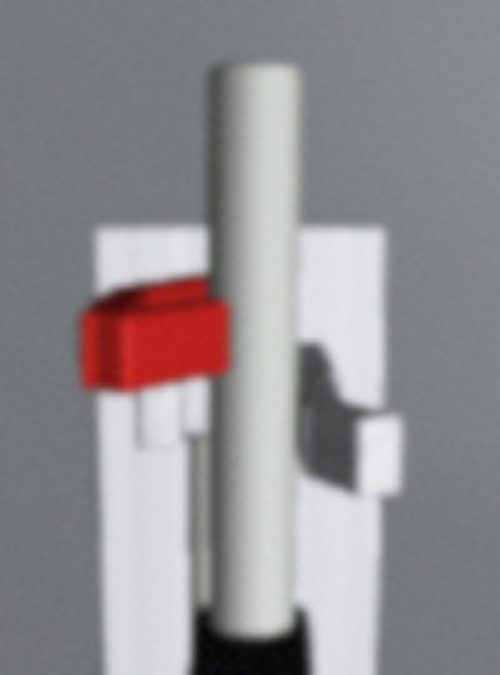

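View pics/s13.png

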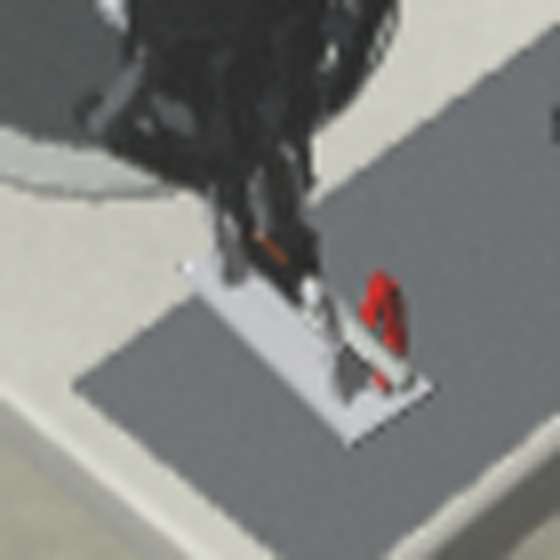

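>>> apply_moves:
  targets: "0 0.05 0 0.12 0 0 0;0 0.05 0 0.12 0 0.05 0;0 0 0 0.12 0 0 0;0 0 0 0.12 0 0 0"

```text
t: 11.95
ee_pos: [0.5698, 0.2336, 0.0904]
ee_rot: [0.02, 1.0, 0.002, 0.009]
force: [-10.4, -2.9, 34.4]
finger_gap: 0.0071
```

```bash
python3 - <<'E'
from h import *
delta([.5647,.2315,.0914],177.5)
s,c=grab('wrist');crop(c,205,305,70,205,5,'w14z')
s,c=grab('side');crop(c,150,220,200,270,8,'s14')
s,c=grab('scene');crop(c,305,345,150,190,15,'c14')
E
```

```text
t 11.95 pos [0.5698 0.2336 0.0904] xyaw 177.69 q6 -1.32 F [-10.4  -2.9  34.4] gap 0.0071
shift units [ 0.1   -0.046 -0.022] turn units [0.044 0.162 0.033]
```

View pics/w14z.png

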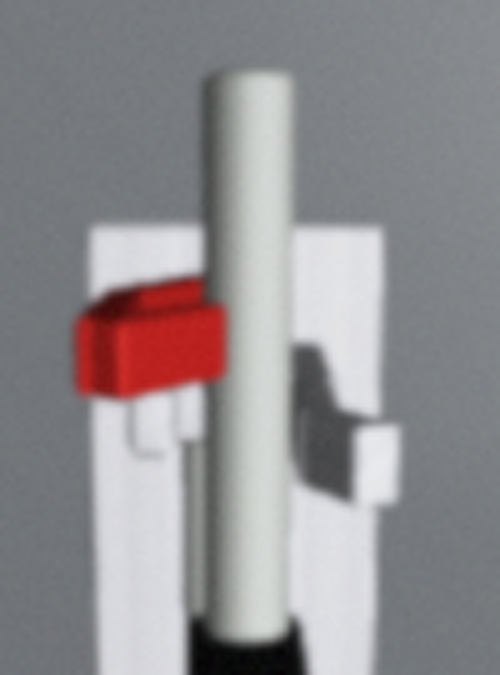

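View pics/s14.png

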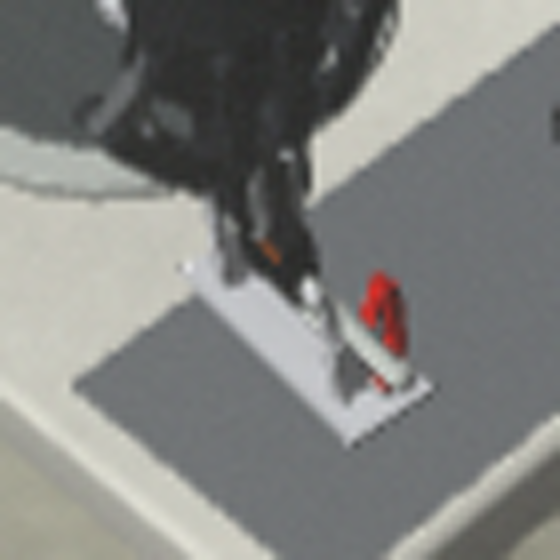

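View pics/c14.png

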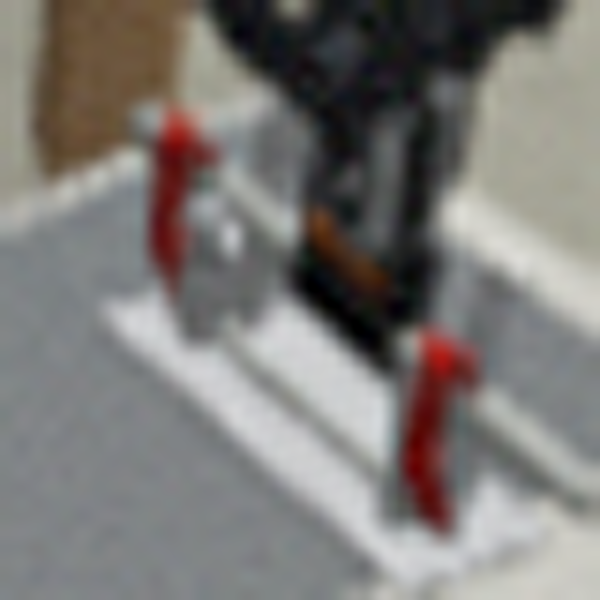

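```bash
python3 - <<'E'
from h import *
S=np.array([.5650,.2312,.09]);d=np.array([np.cos(CY),np.sin(CY),0])
s,c=grab('scene');s2,c2=grab('side')
s3,c3=grab('wrist')
for dz in(0,.005,.01,.02):
  for t in(-.082,.082):
    X=S+d*(t+.004)+[0,0,dz];p=proj(s,c,X);q=proj(s2,c2,X);w=proj(s3,c3,X)
    print(dz,t,'scene crop',[round((p[0]-305)*15),round((p[1]-150)*15)],'side crop',[round((q[0]-150)*8),round((q[1]-200)*8)],'wrist crop',[round((w[0]-205)*5),round((w[1]-70)*5)])
crop(c,295,365,145,195,11,'c15')
E
```

```text
0 -0.082 scene crop [137, 112] side crop [406, 379] wrist crop [235, 78]
0 0.082 scene crop [588, 497] side crop [156, 140] wrist crop [235, 1271]
0.005 -0.082 scene crop [139, 94] side crop [404, 371] wrist crop [235, 76]
0.005 0.082 scene crop [591, 479] side crop [154, 131] wrist crop [235, 1294]
0.01 -0.082 scene crop [141, 77] side crop [403, 362] wrist crop [235, 73]
0.01 0.082 scene crop [594, 461] side crop [152, 122] wrist crop [234, 1317]
0.02 -0.082 scene crop [144, 41] side crop [400, 345] wrist crop [234, 68]
0.02 0.082 scene crop [600, 425] side crop [148, 105] wrist crop [234, 1366]
```

View pics/c15.png

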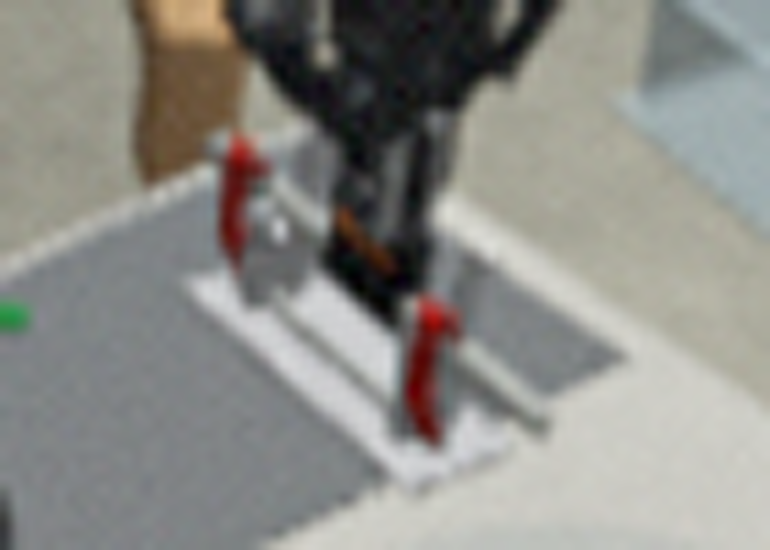

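>>> apply_moves:
  targets: "0 0 0 -0.02 0 0 0;0.2 0 0 0 0 0 0;0.35 0 0 0 0 0 0;0.35 0 0 0 0 0 0;0.35 0 0 0 0 0 0"

```text
t: 12.75
ee_pos: [0.5698, 0.2334, 0.0925]
ee_rot: [0.02, 1.0, 0.002, 0.01]
force: [-0.1, -0.1, 0.8]
finger_gap: 0.0301
```

```bash
python3 - <<'E'
from h import *
delta([.5647,.2315,.0914],177.5)
s,c=grab('wrist');crop(c,0,512,0,384,1.5,'w15')
E
```

```text
t 12.75 pos [0.5698 0.2334 0.0925] xyaw 177.7 q6 -1.32 F [-0.1 -0.1  0.8] gap 0.0301
shift units [ 0.101 -0.042  0.02 ] turn units [0.046 0.181 0.033]
```

View pics/w15.png

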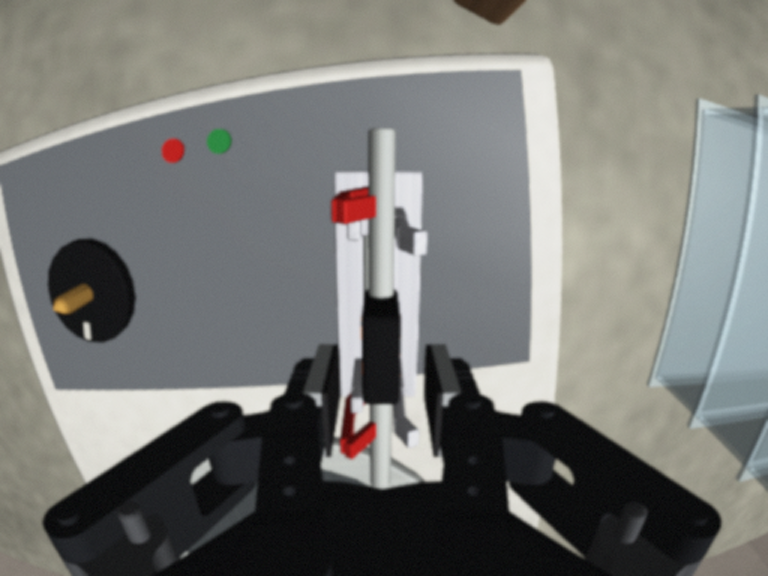

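>>> apply_moves:
  targets: "0.35 0 0 -0.3 0 0 0;0.35 0 0 -0.5 0 0.1 0;0.35 0 0 -0.6 0 0.1 0;0.35 0 0 -0.6 0 0 0;0.6 -0.3 0 -0.4 0 0 0;0.6 -0.6 0 0 0 0 0;0.6 -0.3 0 0 0 0 0;0.6 0 0 0 0 0 0"

```text
t: 13.6
ee_pos: [0.6302, 0.231, 0.222]
ee_rot: [0.02, 1.0, 0.003, -0.001]
force: [-0.9, -0.6, 0.1]
finger_gap: 0.0512
```

```bash
python3 - <<'E'
from h import *
delta([.5647,.2315,.0914],177.5)
s,c=grab('wrist');crop(c,210,300,20,170,4,'w16');crop(c,0,512,0,384,1.2,'w16f')
s,c=grab('scene');crop(c,295,365,145,195,11,'c16')
s,c=grab('side');crop(c,150,220,200,270,8,'s16')
E
```

```text
t 13.6 pos [0.6302 0.231  0.222 ] xyaw 177.76 q6 -1.35 F [-0.9 -0.6  0.1] gap 0.0512
shift units [ 1.303 -0.055  2.615] turn units [ 0.049 -0.023  0.043]
```

View pics/w16.png

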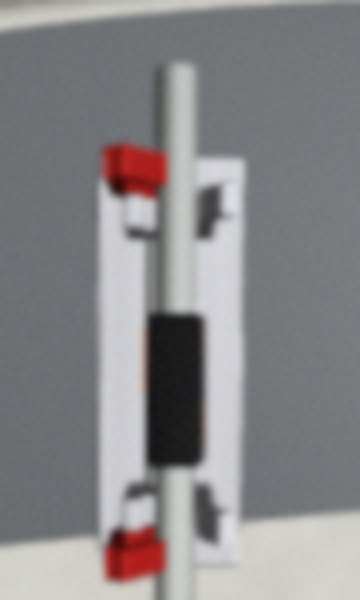

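View pics/c16.png

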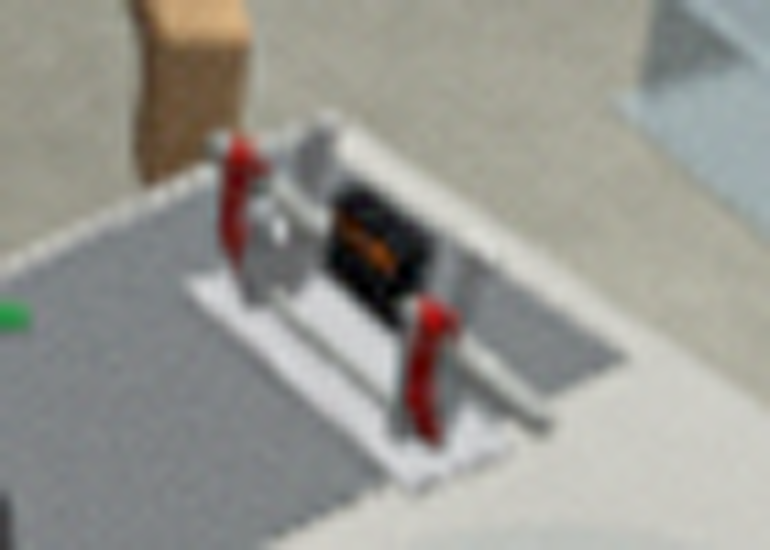

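View pics/s16.png

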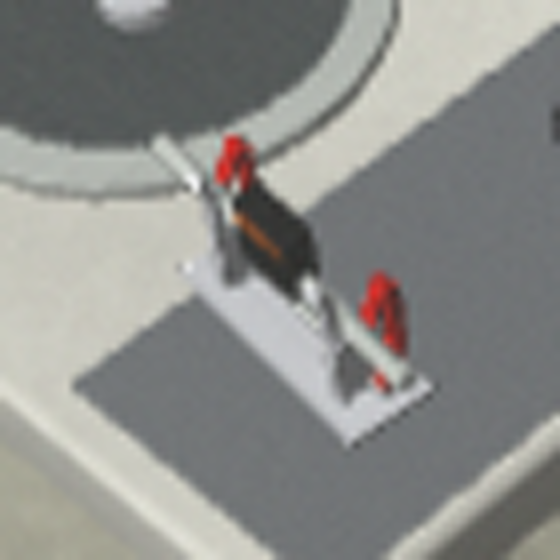

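View pics/w16f.png

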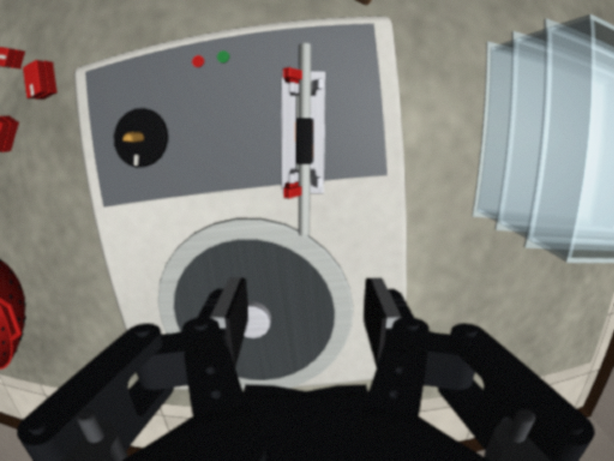

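```bash
python3 - <<'E'
from h import *
s,c=grab('wrist')
ux=np.array([np.cos(CY),np.sin(CY)]);uy=np.array([-ux[1],ux[0]])
def cl(p): r=p[:2]-SEAT[:2];return np.round([1e3*r@ux,1e3*r@uy],1)
for z in(.096,.1):
  for n,u,v in[('L near',165,185),('L far',165,150),('R near',164,540),('R far',164,570)]: print(z,n,cl(onz(s,c,210+u/4,20+v/4,z)))
print('grip top',cl(onz(s,c,210+175/4,20+391/4,.116)), 'ends',[cl(onz(s,c,210+(157)/4,20+391/4,.116)),cl(onz(s,c,210+(203)/4,20+391/4,.116))])
print('rod end',cl(onz(s,c,210+178/4,20+64/4,.09)))
# initial view pose
s0=dict(ee_pos=np.array([0.62542185,0.21651754,0.20937269]),ee_rot=np.array([1.96061673e-01,9.80583591e-01,-9.42296088e-04,3.84106634e-03]))
for z in(.096,.1):
  for n,u,v in[('L near',205+375/16,55+300/16),('L far',205+305/16,55+135/16),('R near',240+290/15,135+290/15),('R far',240+330/15,135+440/15)]:print('init',z,n,cl(onz(s0,c,u,v,z)))
E
```

```text
0.096 L near [-49.7  -0.4]
0.096 L far [-58.6  -0.4]
0.096 R near [38.3 -0.2]
0.096 R far [45.9 -0.2]
0.1 L near [-49.2  -0.3]
0.1 L far [-57.9  -0.4]
0.1 R near [37.6 -0.2]
0.1 R far [45.1 -0.2]
grip top [0.6 2.3] ends [array([ 0.6, -1.8]), array([0.6, 8.6])]
rod end [-82.2   2.6]
init 0.096 L near [-42.6   0.4]
init 0.096 L far [-53.4   0. ]
init 0.096 R near [39.4  0.9]
init 0.096 R far [49.5  0. ]
init 0.1 L near [-42.1   0.6]
init 0.1 L far [-52.7   0.2]
init 0.1 R near [38.7  1.1]
init 0.1 R far [48.7  0.2]
```

The rod is home. Both its ends project where a seated rod should, within about 0.5 px in the scene and side views. The noses reach over it about as far as they did when shut. Next, the knob.

>>> apply_moves:
  targets: "0.7 0.05 -0.9 0.02 0 0 0;0.7 0.05 -0.9 0.02 0 0 0;0.7 0.05 -0.9 0.02 0 0 0;0.7 0.05 -0.9 0.02 0 0 0;0.7 0.05 -0.9 0.02 0 0 0;0.7 0.05 -0.9 0.02 0 0 0;0.7 0.05 -0.9 0.02 0 0 0;0.7 0.05 -0.9 0.02 0 0 0;0.7 0.05 -0.7 0.02 0 0 0;0.7 0 0 0 0 0 0"

```text
t: 14.8
ee_pos: [0.5782, -0.169, 0.2063]
ee_rot: [0.013, 1.0, 0.004, -0.01]
force: [-0.5, 0.7, -0.4]
finger_gap: 0.06
```

```bash
python3 - <<'E'
from h import *
delta([.522,-.17,.1],177.5)
s,c=grab('wrist');crop(c,0,512,0,384,1.2,'w20f');u,v=map(int,proj(s,c,[.522,-.17,.036]));print(u,v);crop(c,u-40,u+40,v-40,v+40,7,'w20')
E
```

```text
t 14.8 pos [ 0.5782 -0.169   0.2063] xyaw 178.46 q6 -2.01 F [-0.5  0.7 -0.4] gap 0.06
shift units [ 1.081 -0.067  2.148] turn units [ 0.071 -0.189  0.16 ]
252 122
```

View pics/w20f.png

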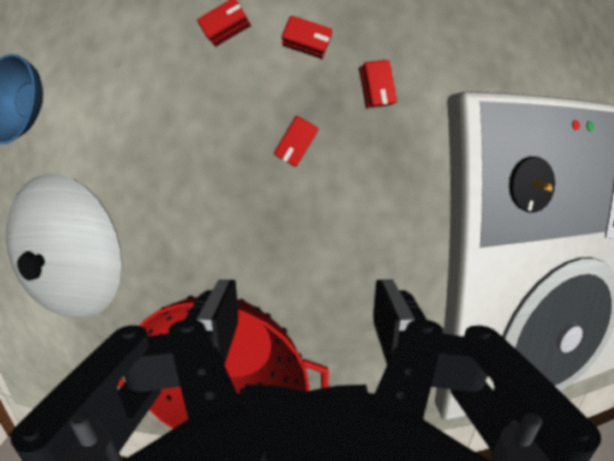

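View pics/w20.png

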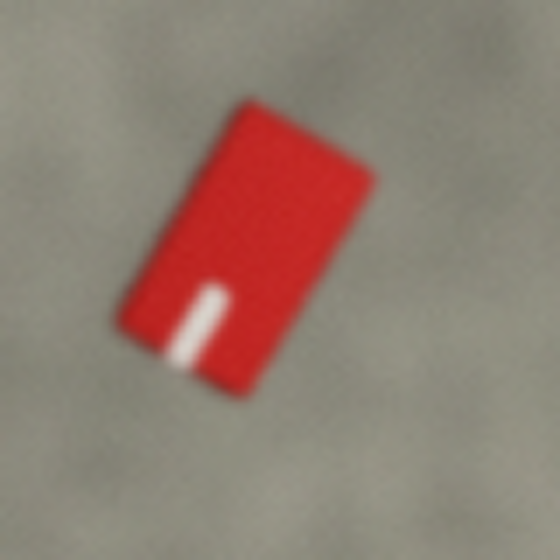

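```bash
cat >> h.py <<'E'
def knob(s,c,box,z=.036):
    im=c['color'].astype(int);m=((im[:,:,0]-im[:,:,1]>60)).astype(np.uint8)
    m2=np.zeros_like(m);u0,u1,v0,v1=box;m2[v0:v1,u0:u1]=m[v0:v1,u0:u1]
    cn=max(cv2.findContours(m2,0,2)[0],key=cv2.contourArea)
    P=np.array([onz(s,c,*p[0],z)[:2] for p in cn]).astype(np.float32)
    r=cv2.minAreaRect(P*1000);print('knob rect mm/deg',r);return r
E
python3 - <<'E'
from h import *
s,c=grab('wrist')
knob(s,c,(215,290,85,165))
a=onz(s,c,212+211/7,82+290/7,.036);b=onz(s,c,212+178/7,82+362/7,.036);d=b-a;print('mark',b,np.degrees(np.arctan2(d[1],d[0])))
E
```

```text
knob rect mm/deg ((515.7124633789062, -175.9518585205078), (25.42074203491211, 43.31674575805664), 57.858272552490234)
mark [ 0.53400289 -0.1844931   0.036     ] -26.31984140518142
```

>>> apply_moves:
  targets: "0.6 0 0 0 0.02 -0.05 0.9;0.6 0 0 0 0.02 -0.05 0.9;0.6 0 0 0 0.02 -0.05 0.9;0.6 0 0 0 0 -0.05 0.9;0.6 0 0 0 0 0 0.9;0.6 0 0 0 0 0 0.5;0.6 0 0 0 0 0 0"

```text
t: 15.6
ee_pos: [0.5751, -0.1481, 0.2058]
ee_rot: [0.273, 0.962, 0.003, -0.004]
force: [0.2, -0.2, -0.5]
finger_gap: 0.051
```

```bash
python3 - <<'E'
from h import *
delta([.5157,-.176,.07],148)
E
```

```text
t 15.6 pos [ 0.5751 -0.1481  0.2058] xyaw 148.28 q6 -1.46 F [ 0.2 -0.2 -0.5] gap 0.051
shift units [ 0.69  -1.107  2.72 ] turn units [ 0.029 -0.093  0.047]
```

>>> apply_moves:
  targets: "0.6 0.17 -0.28 0.68 0 -0.05 0;0.6 0.17 -0.28 0.68 0 -0.05 0;0.6 0.17 -0.28 0.68 0 0 0;0.6 0.17 -0.28 0.68 0 0 0;0.6 0 0 0 0 0 0;0.6 0 0 0 0 0 0"

```text
t: 16.2
ee_pos: [0.5197, -0.17, 0.0696]
ee_rot: [0.264, 0.964, 0.002, 0.005]
force: [0.8, -0.5, 1.3]
finger_gap: 0.0514
```

```bash
python3 - <<'E'
from h import *
delta([.5157,-.176,.008],148)
s,c=grab('wrist');crop(c,0,512,0,384,1.5,'w21');knob(s,c,(200,310,120,250))
E
```

```text
t 16.2 pos [ 0.5197 -0.17    0.0696] xyaw 149.37 q6 -1.57 F [ 0.8 -0.5  1.3] gap 0.0514
shift units [ 0.017 -0.152  1.231] turn units [0.064 0.078 0.228]
knob rect mm/deg ((512.9036865234375, -173.9626922607422), (25.130464553833008, 49.93135452270508), 57.76606750488281)
```

View pics/w21.png

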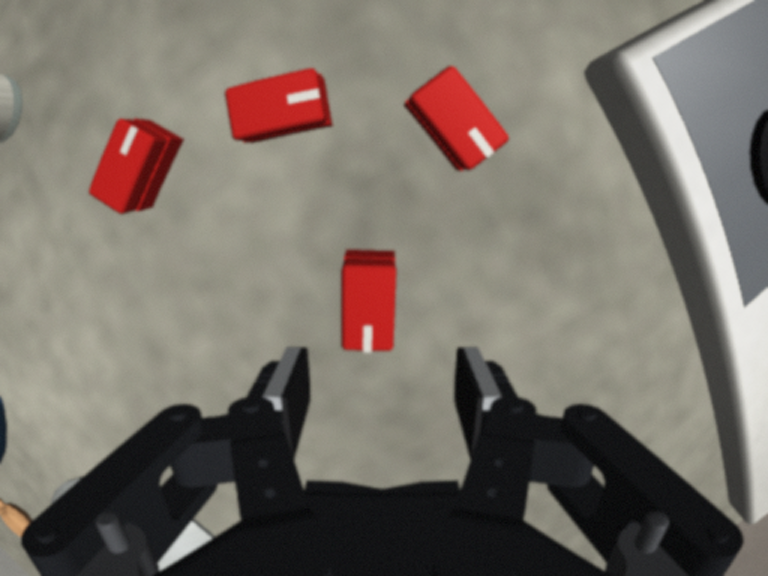

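>>> apply_moves:
  targets: "0.6 0 -0.07 0.4 0.05 0.06 0.15;0.6 0 -0.07 0.4 0.03 0.04 0.1;0.6 0 -0.02 0.3 0 0 0;0.6 0 0 0 0 0 0"

```text
t: 16.65
ee_pos: [0.5257, -0.1779, 0.0217]
ee_rot: [0.274, 0.962, -0.003, 0.008]
force: [0.1, 0.6, 0.7]
finger_gap: 0.051
```

```bash
python3 - <<'E'
from h import *
delta([.5157,-.176,.008],148)
s,c=grab('wrist');crop(c,180,330,150,290,5,'w22')
E
```

```text
t 16.65 pos [ 0.5257 -0.1779  0.0217] xyaw 148.17 q6 -1.54 F [0.1 0.6 0.7] gap 0.051
shift units [ 0.194 -0.073  0.271] turn units [-0.006  0.16   0.028]
```

View pics/w22.png

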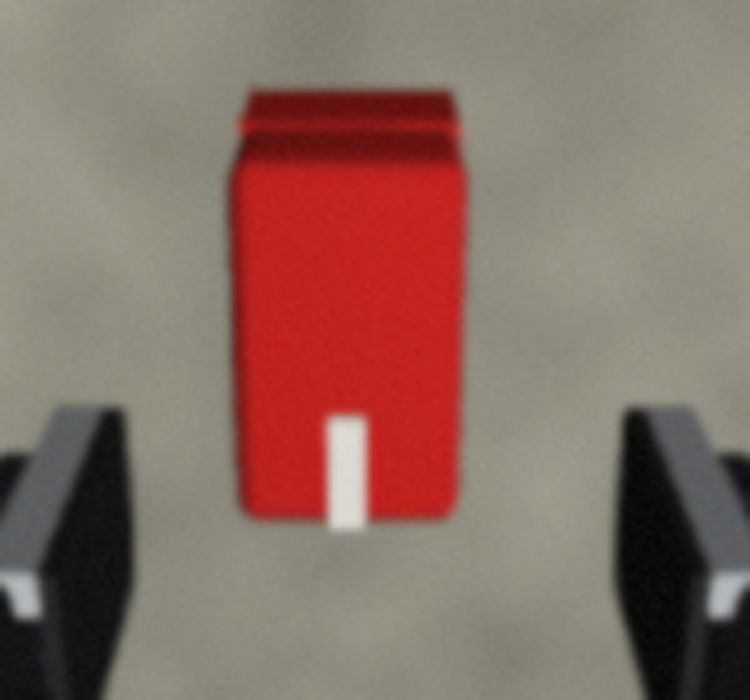

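>>> apply_moves:
  targets: "0.6 0.14 -0.05 0.14 0 0.12 0;0.6 0.1 -0.03 0.12 0 0.05 0.02;0.6 0.02 0 0.05 0 0 0;0.6 0 0 0 0 0 0"

```text
t: 17.1
ee_pos: [0.5161, -0.1753, 0.0102]
ee_rot: [0.274, 0.962, -0.001, 0.004]
force: [-0.4, 0.7, 0.0]
finger_gap: 0.0513
```

```bash
python3 - <<'E'
from h import *
delta([.5157,-.176,.008],148)
s,c=grab('wrist');crop(c,180,330,150,290,5,'w23')
E
```

```text
t 17.1 pos [ 0.5161 -0.1753  0.0102] xyaw 148.15 q6 -1.55 F [-0.4  0.7  0. ] gap 0.0513
shift units [-0.    -0.016  0.044] turn units [-0.002  0.077  0.026]
```

View pics/w23.png

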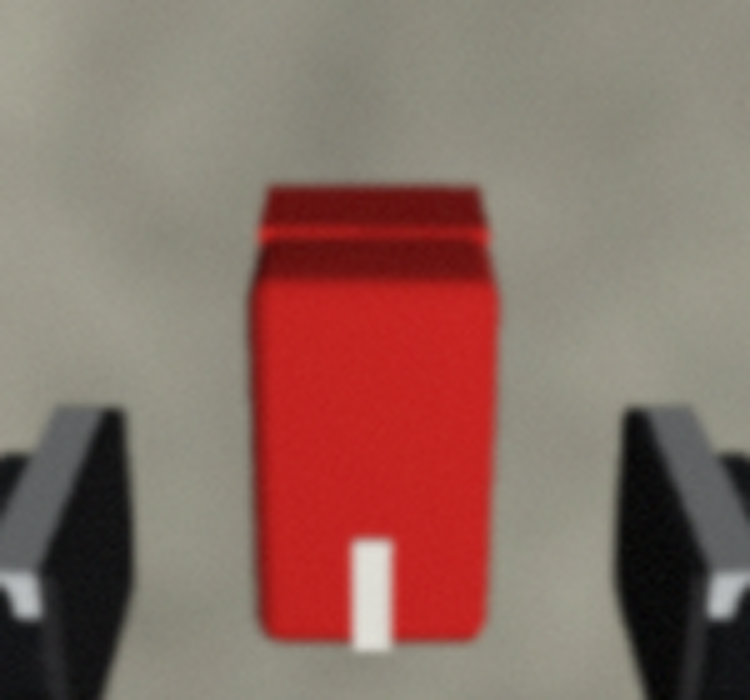

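Centred between the fingers and aligned. I'll close on it.

>>> apply_moves:
  targets: "0.6 0 0 0.04 0 0.05 0;0.2 0 0 0 0 0 0;0 0 0 0 0 0 0;0 0 0 0 0 0 0;0 0 0 0 0 0 0;0 0 0 0 0 0 0"
  squeeze: 60

```text
t: 17.75
ee_pos: [0.5166, -0.1758, 0.0089]
ee_rot: [0.274, 0.962, -0.001, 0.002]
force: [0.7, 0.2, 0.2]
finger_gap: 0.0232
```

```bash
python3 - <<'E'
from h import *
np.set_printoptions(precision=4,suppress=True)
delta([.5157,-.176,.2],148)
s,c=grab('wrist');crop(c,180,330,150,290,5,'w24')
print(s['ee_pos'],s['ee_rot'])
E
```

```text
t 17.75 pos [ 0.5166 -0.1758  0.0089] xyaw 148.14 q6 -1.55 F [0.7 0.2 0.2] gap 0.0232
shift units [-0.001 -0.014 -3.821] turn units [-0.001  0.034  0.023]
[ 0.5166 -0.1758  0.0089] [ 0.2745  0.9616 -0.0005  0.0017]
```

View pics/w24.png

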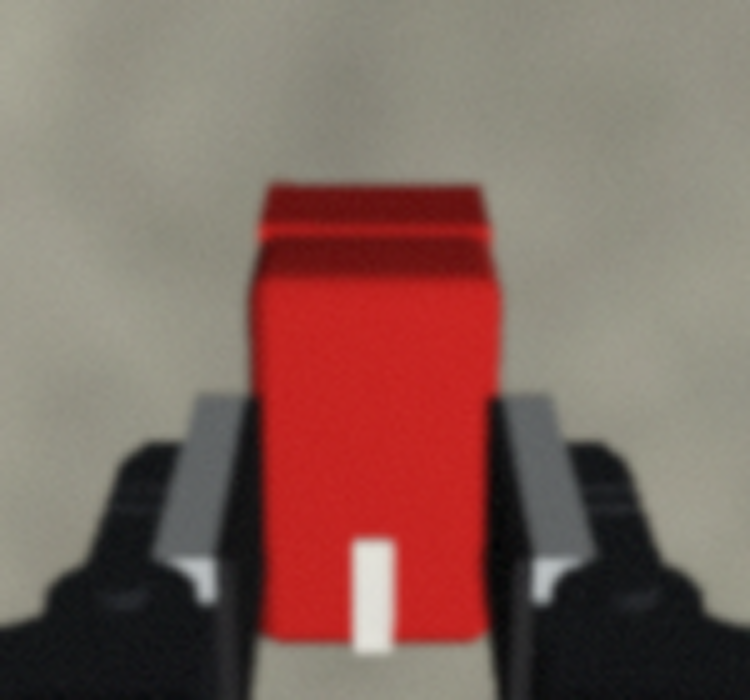

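```bash
cat >> h.py <<'E'
def knobrel(s,c,corners,u0,v0,k,ztop):
    P=np.array([onz(s,c,u0+u/k,v0+v/k,ztop) for u,v in corners]);ce=P.mean(0)
    R=Ro.from_quat(s['ee_rot']);r=R.inv().apply(ce-s['ee_pos']);
    L=(np.linalg.norm(P[0]-P[3])+np.linalg.norm(P[1]-P[2]))/2;W=(np.linalg.norm(P[0]-P[1])+np.linalg.norm(P[3]-P[2]))/2
    d=(P[2]+P[3]-P[0]-P[1]);print('centre',ce,'tool rel mm',r*1e3,'L',L,'W',W,'yaw',np.degrees(np.arctan2(d[1],d[0])))
E
python3 - <<'E'
from h import *
s,c=grab('wrist');knobrel(s,c,[(258,280),(499,280),(488,640),(264,640)],180,150,5,.036)
E
```

```text
centre [ 0.51615593 -0.17563884  0.036     ] tool rel mm [  0.36875958  -0.14050992 -27.06768272] L 0.04274785417957215 W 0.024556375730330905 yaw -32.155594132117685
```

>>> apply_moves:
  targets: "0 0 0 -0.5 0 0 0;0 0 0 -0.8 0 0 0;0 0 0 -0.8 0 0 0;0 0 0 -0.8 0 0 0;0 0.32 0.76 0 0 0 0;0 0.32 0.76 0 0 0 0;0 0.32 0.76 0 0 0 0;0 0.32 0.76 0 0 0 0;0 0.32 0.76 0 0 0 0;0 0.32 0.76 0 0 0 0"

```text
t: 18.85
ee_pos: [0.5591, 0.0698, 0.159]
ee_rot: [0.28, 0.96, -0.001, 0.004]
force: [1.1, -0.2, -0.7]
finger_gap: 0.0231
```

>>> apply_moves:
  targets: "0 0 0 0 0 0 -0.8;0 0 0 0 0 0 -0.8;0 0 0 0 0 0 -0.8;0 0 0 0 0 0 -0.8;0 0 0 0 0 0 0"

```text
t: 19.35
ee_pos: [0.5578, 0.0782, 0.1576]
ee_rot: [0.104, 0.995, -0.0, 0.003]
force: [-0.2, 0.2, -1.8]
finger_gap: 0.023
```

```bash
python3 - <<'E'
from h import *
delta([.5547,.0695,.13],168)
s,c=grab('wrist');crop(c,0,512,0,384,1.5,'w25')
E
```

```text
t 19.35 pos [0.5578 0.0782 0.1576] xyaw 168.01 q6 -1.42 F [-0.2  0.2 -1.8] gap 0.023
shift units [ 0.026 -0.183  0.553] turn units [-0.004  0.053  0.001]
```

View pics/w25.png

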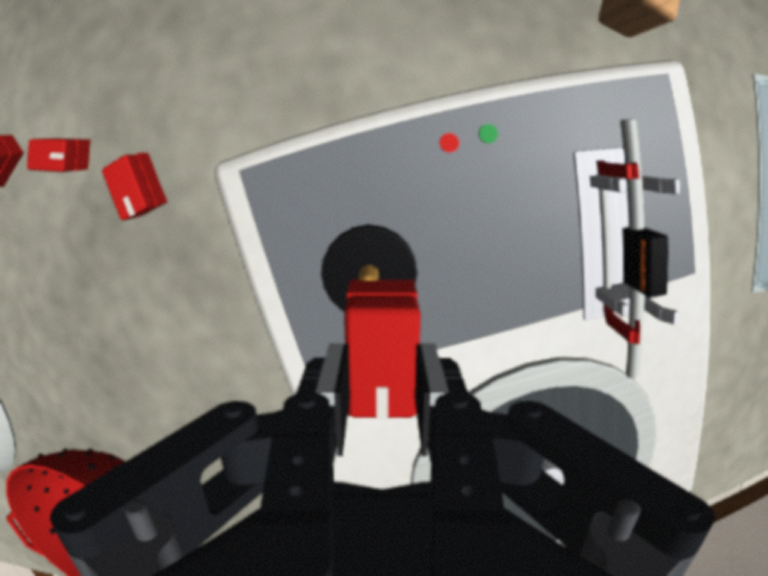

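>>> apply_moves:
  targets: "0 0.02 -0.1 0.3 0 0.03 0;0 0.01 -0.08 0.3 0 0.03 0;0 0 0 0.05 0 0 0;0 0 0 0 0 0 0;0 0 0 0 0 0 0"

```text
t: 19.9
ee_pos: [0.5551, 0.0692, 0.1249]
ee_rot: [0.109, 0.994, -0.0, 0.0]
force: [-0.6, 0.1, -1.8]
finger_gap: 0.0229
```

```bash
python3 - <<'E'
from h import *
delta([.5547,.0695,.12],168)
s,c=grab('wrist');crop(c,190,320,130,290,4.5,'w26');print(s['ee_pos'],s['ee_rot'])
E
```

```text
t 19.9 pos [0.5551 0.0692 0.1249] xyaw 167.47 q6 -1.43 F [-0.6  0.1 -1.8] gap 0.0229
shift units [0.009 0.004 0.099] turn units [ 0.     0.008 -0.088]
[0.55510717 0.06919075 0.12494392] [ 1.09117619e-01  9.94028767e-01 -2.34903926e-05  3.92742016e-04]
```

View pics/w26.png

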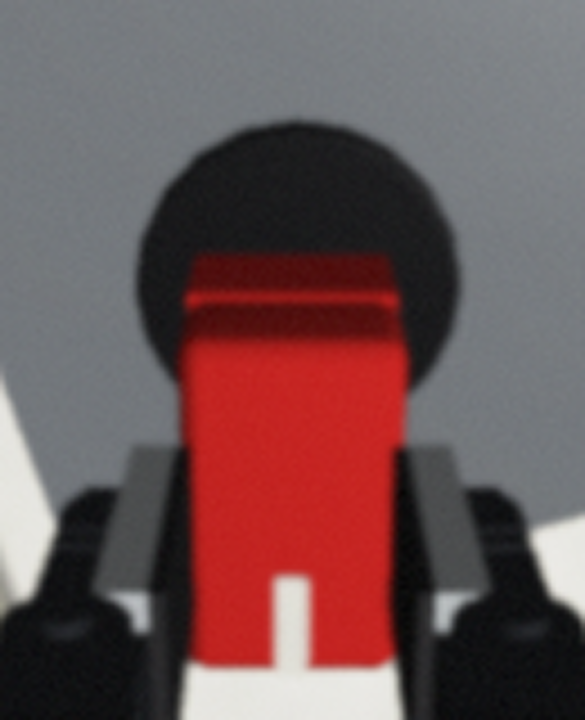

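```bash
cat >> h.py <<'E'
from scipy.optimize import least_squares
def bezel(ucen=256.5):
    s,c=grab('wrist');g=cv2.GaussianBlur(c['color'],(0,0),.7).astype(int).max(2)
    R=Ro.from_quat(s['ee_rot']);out=[]
    L=[];Rr=[];T=[]
    for v in range(170,212):
        row=g[v]
        for sgn,lst in((-1,L),(1,Rr)):
            u=int(ucen+sgn*20)
            # walk from outside in
            uo=int(ucen+sgn*52); prev=row[uo]
            for u in range(uo,int(ucen+sgn*20),-sgn):
                if row[u]<75<=row[u+sgn]:
                    f=(75-row[u])/(row[u+sgn]-row[u]);lst.append((u+sgn*f,v));break
    for u in range(int(ucen)-20,int(ucen)+21,2):
        col=g[:,u]
        for v in range(140,185):
            if col[v+1]<75<=col[v]: T.append((u,v+(col[v]-75)/(col[v]-col[v+1])));break
    def pts(l,z): return np.array([R.inv().apply(onz(s,c,u,v,z)-s['ee_pos'])[:2] for u,v in l])
    A=np.vstack([pts(L,.06),pts(Rr,.06)]);B=pts(T,.05)
    f=lambda p,P:np.hypot(P[:,0]-p[0],P[:,1]-p[1])-.03
    for n,P in(('sides',A),('top',B),('both',np.vstack([A,B]))):
        r=least_squares(f,[0,0],args=(P,),loss='soft_l1',f_scale=.0005);print(n,len(P),'centre in tool mm',np.round(r.x*1e3,2),'rms',round(1e3*np.sqrt(np.mean(r.fun**2)),2))
    print('L/R at mid',len(L),len(Rr))
    return s,c
E
python3 - <<'E'
from h import *
s,c=bezel()
print(s['ee_pos'])
knobrel(s,c,[(183,343),(407,343),(396,666),(190,666)],190,130,4.5,s['ee_pos'][2]+.0271)
E
```

```text
sides 84 centre in tool mm [ 0.7  -0.09] rms 0.58
top 21 centre in tool mm [-0.25 -0.1 ] rms 0.09
both 105 centre in tool mm [-0.04 -0.09] rms 0.6
L/R at mid 42 42
[0.55529524 0.06922291 0.12512352]
centre [0.55454795 0.06891276 0.15222352] tool rel mm [  0.62773801  -0.46171519 -27.10087461] L 0.04255754929967395 W 0.025219772419862944 yaw -12.782111600389943
```

>>> apply_moves:
  targets: "0 0 0 0.15 0 0 -0.05;0 0 0 0.15 0 0 -0.03;0 0 0 0.15 0 0 0;0 0 0 0 0 0 0;0 0 0 0 0 0 0"

```text
t: 20.5
ee_pos: [0.5561, 0.0696, 0.1016]
ee_rot: [0.104, 0.995, 0.0, 0.002]
force: [0.1, -0.3, -1.0]
finger_gap: 0.0232
```

```bash
python3 - <<'E'
from h import *
delta([.5551,.0692,.076],168)
s,c=bezel();crop(c,190,320,130,290,4.5,'w27')
s,c=grab('side');crop(c,190,270,160,240,8,'s27')
s,c=grab('scene');crop(c,260,320,155,215,9,'c27')
E
```

```text
t 20.5 pos [0.5561 0.0696 0.1016] xyaw 168.03 q6 -1.44 F [ 0.1 -0.3 -1. ] gap 0.0232
shift units [ 0.019 -0.012  0.512] turn units [0.004 0.033 0.004]
sides 84 centre in tool mm [ 1.21 -0.59] rms 0.51
top 21 centre in tool mm [ 0.53 -0.56] rms 0.08
both 105 centre in tool mm [ 0.75 -0.58] rms 0.5
L/R at mid 42 42
```

View pics/s27.png

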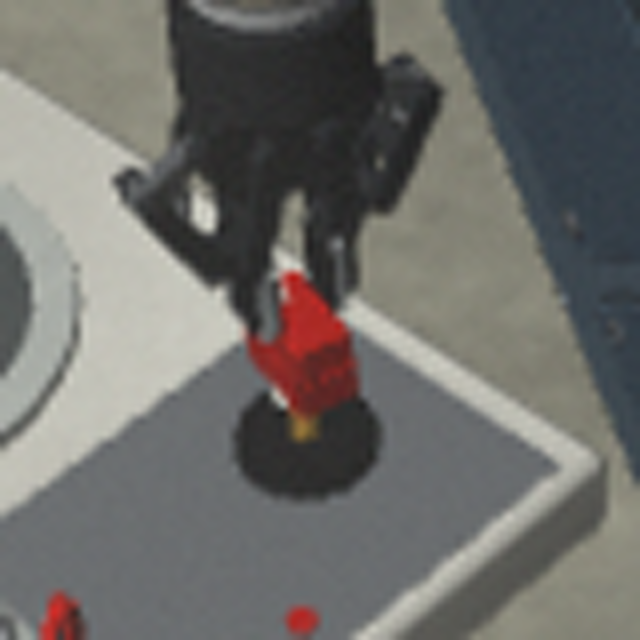

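View pics/c27.png

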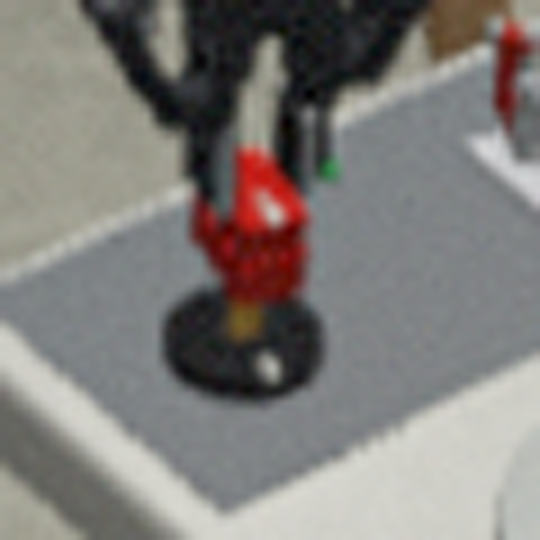

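View pics/w27.png

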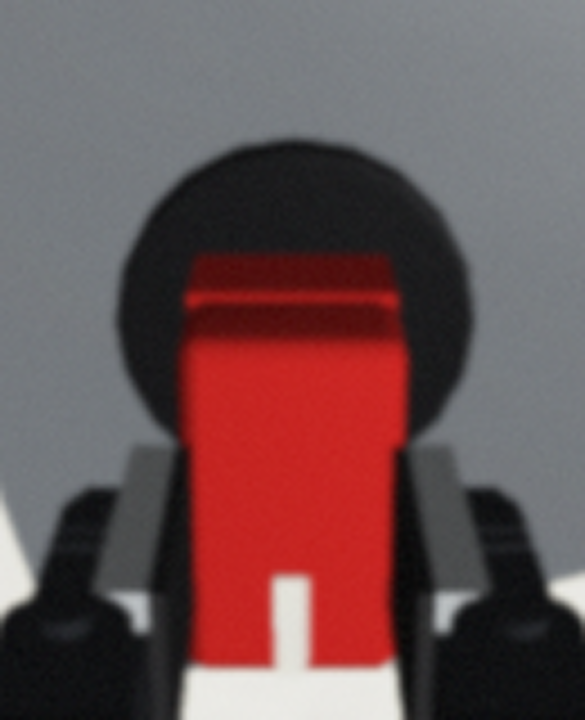

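>>> apply_moves:
  targets: "0 0.02 -0.01 0.08 0 0.03 0;0 0 0 0.08 0 0 0;0 0 0 0.1 0 0 0;0 0 0 0 0 0 0"

```text
t: 21.05
ee_pos: [0.5556, 0.0694, 0.0886]
ee_rot: [0.104, 0.995, 0.0, 0.001]
force: [0.1, 0.2, -0.8]
finger_gap: 0.0233
```

```bash
python3 - <<'E'
from h import *
delta([.5551,.0692,.076],168)
s,c=bezel();crop(c,190,320,130,290,4.5,'w28')
E
```

```text
t 21.05 pos [0.5556 0.0694 0.0886] xyaw 168.01 q6 -1.44 F [ 0.1  0.2 -0.8] gap 0.0233
shift units [ 0.009 -0.006  0.252] turn units [0.011 0.02  0.001]
sides 82 centre in tool mm [ 0.91 -0.31] rms 0.48
top 21 centre in tool mm [-0.08 -0.33] rms 0.09
both 103 centre in tool mm [ 0.3 -0.3] rms 0.54
L/R at mid 41 41
```

>>> apply_moves:
  targets: "0 0 0 0.1 0 0 0;0 0 0 0.1 0 0 0;0 0 0 0.08 0 0 0;0 0 0 0 0 0 0"

```text
t: 21.5
ee_pos: [0.5562, 0.0696, 0.0744]
ee_rot: [0.104, 0.995, 0.001, 0.002]
force: [-0.3, 0.9, 4.7]
finger_gap: 0.0231
```

```bash
python3 - <<'E'
from h import *
delta([.5551,.0692,.0709],168)
s,c=grab('side');crop(c,190,270,160,240,8,'s29')
E
```

```text
t 21.5 pos [0.5562 0.0696 0.0744] xyaw 168.01 q6 -1.44 F [-0.3  0.9  4.7] gap 0.0231
shift units [ 0.021 -0.012  0.069] turn units [0.014 0.032 0.002]
```

View pics/s29.png

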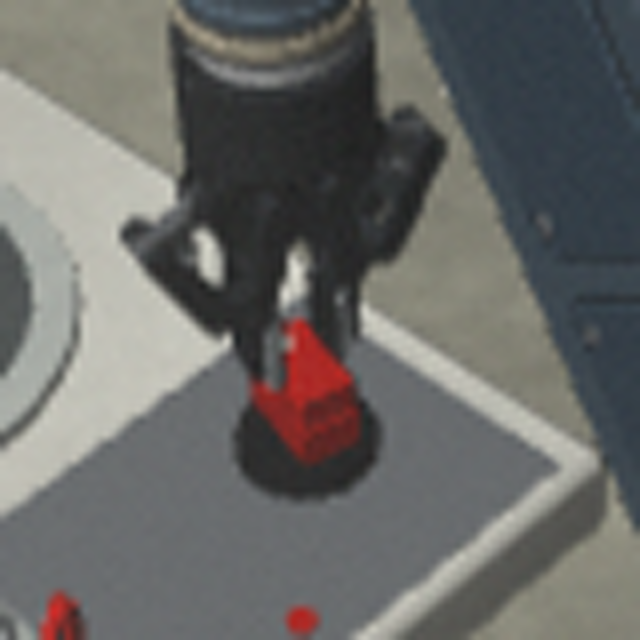

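>>> apply_moves:
  targets: "0 0.01 0 0.08 0 0.02 0;0 0 0 0.08 0 0 0;0 0 0 0.08 0 0 0"
  squeeze: 90

```text
t: 21.85
ee_pos: [0.5573, 0.0694, 0.0699]
ee_rot: [0.104, 0.995, 0.0, 0.003]
force: [-8.9, 1.2, 35.8]
finger_gap: 0.0218
```

```bash
python3 - <<'E'
from h import *
delta([.5551,.0692,.0709],168)
E
```

```text
t 21.85 pos [0.5573 0.0694 0.0699] xyaw 168.08 q6 -1.44 F [-8.9  1.2 35.8] gap 0.0218
shift units [ 0.043 -0.014 -0.02 ] turn units [0.012 0.052 0.013]
```

>>> apply_moves:
  targets: "0 0 0 0.04 0 0 0;0 0 0 0.04 0 0 0"

```text
t: 22.05
ee_pos: [0.5565, 0.0695, 0.0707]
ee_rot: [0.104, 0.995, 0.0, 0.003]
force: [-2.0, 0.6, 9.5]
finger_gap: 0.0217
```

```bash
python3 - <<'E'
from h import *
delta([.5551,.0692,.0709],168)
s,c=grab('side');crop(c,140,270,160,270,6,'s30')
s,c=grab('scene');crop(c,260,360,145,215,7,'c30')
s,c=grab('wrist');crop(c,150,450,100,290,2.6,'w30')
delta([.5551,.0692,.0709],168)
E
```

```text
t 22.05 pos [0.5565 0.0695 0.0707] xyaw 168.12 q6 -1.44 F [-2.   0.6  9.5] gap 0.0217
shift units [ 0.027 -0.012 -0.003] turn units [0.009 0.055 0.019]
t 22.2 pos [0.5567 0.0695 0.0706] xyaw 168.11 q6 -1.44 F [-3.4  0.9 13.2] gap 0.0216
shift units [ 0.029 -0.013 -0.005] turn units [0.009 0.055 0.019]
```

View pics/s30.png

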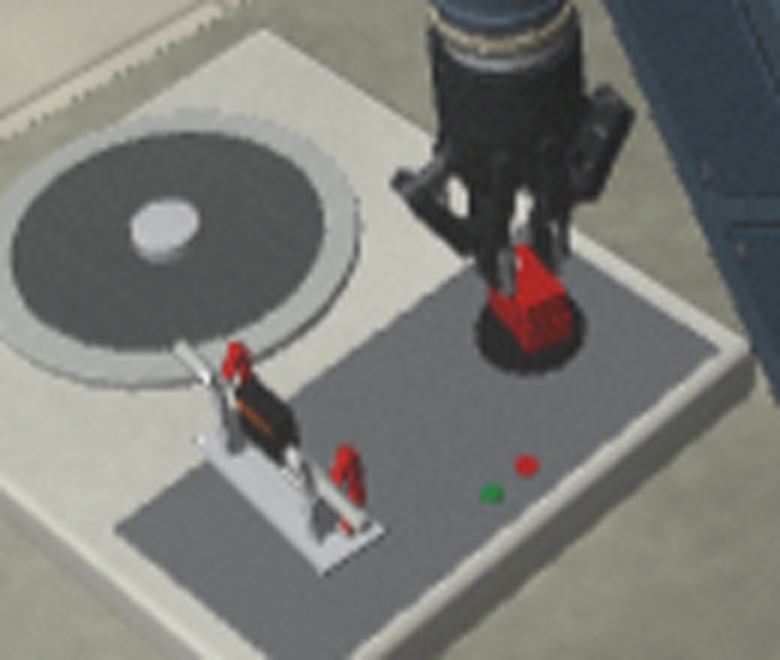

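View pics/c30.png

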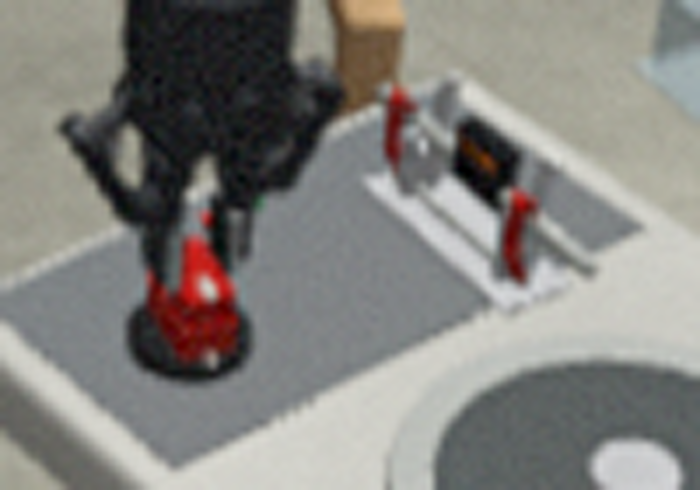

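View pics/w30.png

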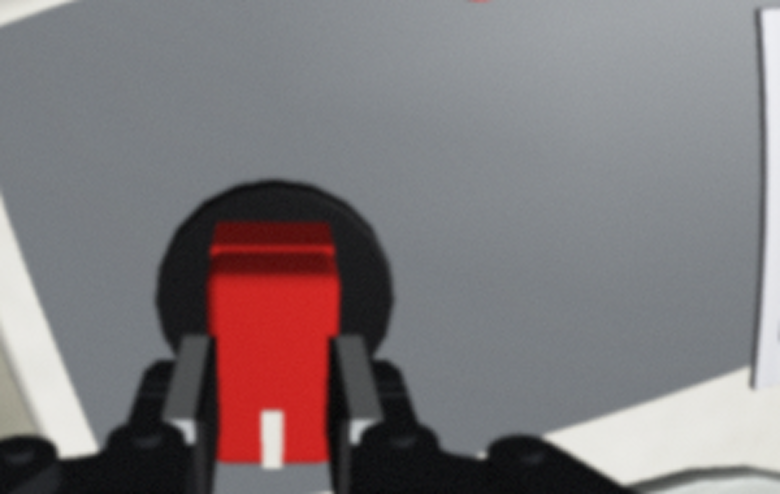

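>>> apply_moves:
  targets: "0 0 0 0.06 0 0 0;0 0 0 0.06 0 0 0"

```text
t: 22.4
ee_pos: [0.557, 0.0695, 0.0703]
ee_rot: [0.103, 0.995, -0.0, 0.004]
force: [-5.2, 0.6, 22.7]
finger_gap: 0.0216
```

```bash
python3 - <<'E'
from h import *
delta([.5551,.0692,.0709],168)
s,c=grab('wrist')
s,c=grab('side')
delta([.5551,.0692,.0709],168)
E
```

```text
t 22.4 pos [0.557  0.0695 0.0703] xyaw 168.16 q6 -1.44 F [-5.2  0.6 22.7] gap 0.0216
shift units [ 0.036 -0.013 -0.012] turn units [0.007 0.076 0.026]
t 22.5 pos [0.5569 0.0695 0.0704] xyaw 168.16 q6 -1.44 F [-4.6  0.4 21.8] gap 0.0215
shift units [ 0.035 -0.013 -0.011] turn units [0.007 0.076 0.026]
```

Steady at 22 N, well over the 9 N the stop needs, and the knob hasn't slipped in the fingers. Handing in.

```bash
python3 -c "
from rig import ctrl
print(ctrl.job_done());s=ctrl.state();print(s['t'],s['ee_pos'],s['force'],s['finger_gap'])"
```

```text
the job is handed in; nothing more can be done
None
the job is handed in; nothing more can be done
```

The probe rod is home in the clip and let go, and the red knob is on the D-shaft, held pressed down by the fingers. I handed the job in at 22.5 s of the 67 s allowed; no verdict is reported.

- **Probe:** Both rod ends show where a fully seated rod should, within about 0.5 px in the scene and side views. The jaw noses reach over the rod to within about 1 mm of where they sat when shut.
- **Knob:** I took the one farthest from the base, at about 0.55 m. The knob and bezel centres agreed to about 0.5 mm just before it went on. It went down without force until the spring took over at about 5 N.
- **Pressing:** The tool was at 0.070 m against the 0.071 m expected with the shaft fully down. The push held at about 22 N (the stop takes 9 N), and the knob had not slipped in the fingers.

**What disagreed:**
- Two wrist views put the slot centre about 1.4 mm apart. I inserted the rod by the view with the rod and clip both in it.
- One later wrist view showed the jaw noses about 6 mm off along the rod, probably because the arm was still settling.
- Three readings of the shaft's angle ran from -10.6 to -14 degrees; I used -12.

I saw no bystander moved, though I did not measure them at the end.

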